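# Clamp the sealing cover down on a deep-well plate

## Task

Clamp the metal cover down on the deep-well plate that stands in the bench clamp, so that its sealing mat is squeezed tight. Free the jaw by lifting its drooping end level, slide it down the bar and press it gently on the cover until it tilts the other way and binds; then turn the handle clockwise, about two thirds of a turn once the pad bears on the cover, so that the clamp is firm but not forced. Let go of the clamp and leave everything else on the bench where it is.

Things in the scene. Friction and masses are not known exactly. Their poses are not given: they have to be found in the camera images.
- press: bench clamp, an F-clamp stood on end and bolted down. Origin: foot of its upright bar, on the bench; +x: from the bar to the plate, the way the jaws point; z up. Steel base 300 (x from -55 to 245) x 170 x 12 mm; bar 32 (x) x 11 (y) mm in a 58 mm high socket. Its fixed jaw carries a white deep-well plate 86 (x) x 128 (y) mm, centred 150 mm from the bar, with black sealing mat and metal cover
- bar_top (a point): top of the bar, 253 mm above the bench
- jaw: sliding upper jaw, cast iron, loose on the bar, 0.58 kg with its screw, centre of mass 61 mm from the bar. Origin: centre of the slot in its head, on the bar's axis; x: along its beam to the screw; z: up the bar. Head 58 (x) x 33 x 60 mm high; beam 20 mm wide (y), 24 mm high (thin rib below), x = 29 to 132 mm; threaded boss 32 mm across at x = 150 mm. Slot play 0.8 mm each way along x, 0.6 mm along y
- jaw_slot (a point): the jaw's origin again, to tell how it binds: at the start it hangs with the pad 20 to 65 mm over the cover, free end drooping 0.03 rad, bound by its weight: pushed down on the beam like that it jams (20 N will not move it). Pinched by the beam and turned level (free end up 0.036 rad) it slides at a few N. Pad on the cover and pushed on, it tilts free end up by 0.025 rad and stays bound when let go
- jaw_grip (a point): middle of the jaw's beam, 72 mm from the bar's axis: pinch the beam here from above across its 20 mm width. Free room along the beam: 43 mm to the head (56 mm to the bar above it), 60 mm to the handle, whose top is 112 mm higher than the beam's middle. Axes as the jaw
- screw (a joint): turn of the clamp's screw (rad): 0 at the start, backed out; grows clockwise seen from above and drives the pad down out of the jaw, 6 mm a turn, at most 25 rad. Stays where left; under 0.3 N m to turn. Jaw bound on the cover by hand: 2.8 rad more bring 12 to 22 N, 4.2 rad 20 to 32 N, 5.6 rad 28 to 42 N. A gap under the pad, or a jaw still drooping, first costs up to a turn and a half
- handle_ball (a point): centre of the black ball, 34 mm across, topping the screw's pear-shaped handle, on the screw's axis, 153 mm above the pad's face. Pinched from above with 40 N it turns and still lets the jaw tilt. Neck below the ball 16 mm, widening to 25 mm. While the screw turns under load the ball sinks about 0.5 mm per rad
- pad (a point): centre of the underside of the screw's pad, faced with smooth white nylon, 32 mm across, 58 mm below the middle of the beam while the screw is at 0
- cover: aluminium cover plate, 82 x 124 x 8 mm, on the deep-well plate. Origin: centre of its underside; axes as the press. It gives downwards on its sealing mat, 1 mm per 20 N. It seals from 20 N; the plate cracks above 60 N. By hand the jaw should press it with 8 to 15 N, never over 25 N
- cover_top (a point): centre of the cover's top face, 77 mm above the bench, right below the screw: where the pad lands
- spare_plate: spare deep-well plate, white plastic, 86 x 128 x 44 mm, standing on the bench beside the press; bystander. Origin: centre of its underside
- small_jar: amber glass jar with a white cap, 38 mm across, 42 mm tall, standing beside the press's base on the other side; bystander. Origin: centre of its underside
- tube_rack: flat green microtube rack, 66 x 220 x 24 mm (tubes stand 14 mm higher); bystander. Origin: centre of its underside
- pcr_rack: flat yellow rack, 82 x 124 x 22 mm; bystander. Origin: centre of its underside
- reagent_bottle: glass bottle with an orange cap, 68 mm across, 135 mm tall; bystander. Origin: centre of its underside
- beaker: clear plastic beaker, 76 mm across, 95 mm tall; bystander. Origin: centre of its underside
- storage_box: white card freezer box, 133 x 133 x 50 mm; bystander. Origin: centre of its underside
- pipette: grey and white hand pipette lying on the bench, 240 mm long, 24 mm thick; bystander. Origin: centre of its underside

How it is judged (in metres and radians):
On the way:
1. the jaw is slid down on the cover and has tilted up and bound before the screw is tightened: pad pressing with over 3 N, free end up by over 0.015 rad, screw not yet turned half a turn (contact force between jaw and cover above 3 N and angle between jaw's own x axis and vertical below 1.5558 rad and value of joint screw below 3.1 rad), for 0.2 s.
At the end, for the whole second after the job is handed in: The clamp holds by itself: the pad presses the cover with 20 to 60 N, the screw has been turned down by over 0.5 rad, the jaw is bound at rest on its bar with its free end tilted up by over 0.015 rad, and the robot has let go (contact force between jaw and cover between 20 and 60 N and value of joint screw above 0.5 rad and angle between jaw's own x axis and vertical below 1.5558 rad and linear speed of jaw below 0.01 m/s); the robot touches nothing.
It fails at once if the cover pressed with over 60 N: the plate cracks (contact force between jaw and cover above 60 N).
It fails at once if the jaw rammed on the cover by hand: over 25 N before the screw is turned by 0.15 rad (contact force between jaw and cover above 25 N and value of joint screw below 0.15 rad).
It fails at once if a bystander moved by over 20 mm (distance of any of spare_plate, small_jar, tube_rack, pcr_rack, reagent_bottle, beaker, storage_box, pipette from where it was at the start of the episode above 0.02 m).
It also fails if it takes over 72 s, if anything falls off the work surface, if the arm or the gripper's body presses on something with over 40 N, if the wrist force passes 120 N, or if a joint passes its speed limit or range.

## Robot

A 6-joint arm with a two-finger parallel gripper is mounted at the origin on the work surface. World frame = base frame: x ahead of the robot, y to its left, z up, the work surface at z = 0. Lengths are in m, angles in degrees, forces in N, time in s.
With the tool pointing down it reaches from about 0.325 to 0.875 m from the base axis. Payload 4.4 kg.
Tool frame: the origin (TCP) lies between the finger pads; the fingertips stand 22 mm ahead of it and the grasp point (between the pads) lies 3 mm ahead of it; x points along the fingers, z is the direction in which the jaws open and shut, and the axes are right-handed (so a half turn about x gives the same grasp; the last joint's range is limited). The gripper opens to 85 mm and grips with 20 to 120 N. Pads are 22 mm wide; open, the fingers measure 114 mm over their backs; the gripper's body (76 mm by 85 mm) begins 54 mm behind the grasp point. The pads swing forward as they close: fully open they stand 13 mm farther back than shut.
Start: joints at [-74.112, 11.837, 88.321, -0, 79.842, -8.623], TCP at [0.239, -0.523, 0.253] pointing down, gripper open.
Joint ranges: [-156.59, 156.59], [-49.26, 127.26], [12.9, 141.05], [-63.56, 243.56], [4.71, 150.69], [-161.64, 161.64]. Speed limits (degrees/s): [159.86, 159.86, 180, 180, 180, 180].

## Interface

Orientations are given as [roll, pitch, yaw] about the fixed x, y, z axes, in that order (R = Rz(yaw) Ry(pitch) Rx(roll)).
In Python, from station import bot gives the robot as it stands.
- The arm moves only by the tool step_arm, never from a script. Its argument "increments" is a list of rows, each a list of 5 numbers: the finger opening in m, from 0 to 0.0854, then the shift along the tool's x, y, z in m, then the turn about the tool's x in rad. A call has 1 to 12 rows; each row shifts and turns the pose as measured when the row begins, along the tool's axes as they then stand; what a row does not reach is not made up. A row lasts 1/10 s, in which the tool goes at most 50 mm and 8.59 degrees, less where a joint would pass 70% of its speed; a pose out of reach is approached as far as the arm can. A call is refused whole if a number of a shift passes 0.05 or a number of a turn 0.15, either way. A call with a gripper value outside its range is refused whole. The fingers move at their own pace and stop on an object; "squeeze" is the grip in N (left out, the last holds). Time passes only in rows, so rows that do not move let the fingers close. It gives the time, the measured TCP pose, the force and the opening at its end, in the units of the state.
- bot.read_state(): the state, without advancing time (a new reading comes with each control period).
- bot.read_camera(name): name is "scene" or "side" or "wrist"; returns a dict with "pixels" (384x512x3 uint8, red, green, blue), "range_z" (384x512 float32, m along the optical axis (not along the pixel's ray), 0 where there is no reading), "K" (3x3 intrinsics, pixels), "rvec" (rotation vector, rad) and "tvec" (3), from world to camera coordinates, as OpenCV has them. Camera axes: x right, y down, z forward; pixel columns grow to the right and rows downward; lengths in m; the calibration is good to about 2 mm. A picture is of the moment at which its call begins.
- bot.finish_job(): hands the job in, once; it reports no verdict.
Trained networks look in the newest picture that a camera, given by its name, has taken for a name from the list of things; names that differ only in an ending like _2 or _b are one class to them, and where a whole thing is asked for, a point or a joint stands for the part that bears it (a point fixed in the world has none). Each returns a list of dicts, best first, with "conf" (0 to 1); they miss things now and then, are a little off and sometimes report something else, mostly with a low value. They report only what shows in the picture. A call takes as long as a camera call.
- bot.spot_in(camera, thing): "location" ([x, y, z] in m, in world coordinates, good to about 4 mm: the middle of the surface that is visible of it).
- bot.mark_of(camera, thing): "location" ([x, y, z] in m, in world coordinates, good to about 4 mm: a listed point, or the origin of a listed thing).
The state is a dict: "time_s": time; "joints": joint angles; "qvel": joint speeds; "tau": joint torques, N m; "tcp_pos": TCP position; "tcp_rot": TCP orientation; "force": force on the tool from outside, world axes, zero at the start; "wrist_torque": the same for the moment, N m; "finger_gap": finger opening in m.
Only numpy, scipy, OpenCV 4.12 (cv2) and the standard library are available. Lean on these libraries where they do the work, as an engineer would, in place of code of your own. Each camera call takes 0.05 s, during which the arm holds its last target.

## Working session

There is one attempt and no reset: what is moved stays moved. The work goes in short steps, Python scripts to look and compute and a tool call to move; the robot and the scene stay as the last step left them, time stands still between calls to the robot, and variables do not carry over. Pictures are saved under pics/ and viewed, and the job is handed in when it is done.

Besides the shell and the picture viewer there is one more tool, called after ">>>" by a JSON object that holds its "name" and its "arguments". step_arm: Moves the arm, as the interface text tells. Its arguments: {"type":"object","properties":{"increments":{"type":"array","items":{"type":"array","items":{"type":"number"}}},"squeeze":{"type":"number"}},"required":["increments"]}

```bash
ls; mkdir -p pics
python3 - <<'E'
from station import bot
import cv2,numpy as np
s=bot.read_state();print(s)
for c in ["scene","side"]:
    im=bot.read_camera(c); cv2.imwrite(f"pics/{c}0.png",im["pixels"][:,:,::-1])
    print(c,-cv2.Rodrigues(im["rvec"])[0].T@im["tvec"])
    for t in ["press","bar_top","jaw_slot","jaw_grip","handle_ball","pad","cover_top"]:
        print(t,[(np.round(d["location"],4),round(d["conf"],2)) for d in bot.mark_of(c,t)[:2]])
    for t in ["spare_plate","small_jar","tube_rack","pcr_rack","reagent_bottle","beaker","storage_box","pipette"]:
        print(t,[(np.round(d["location"],3),round(d["conf"],2)) for d in bot.mark_of(c,t)[:1]])
E
```

```text
pics
{'time_s': 0.0, 'joints': array([-7.41120643e+01,  1.18840894e+01,  8.84054815e+01, -1.37846222e-03,
        7.98409438e+01, -8.62211455e+00]), 'qvel': array([ 0.02089742,  0.06275829, -0.01939833,  0.02281298, -0.06219784,
       -0.10881584]), 'tau': array([ 7.36447546e-04, -3.83026993e+01, -2.91593617e+01,  2.26641063e-06,
        1.04104512e-02, -1.22594466e-05]), 'tcp_pos': array([ 0.23833569, -0.5225004 ,  0.25212163]), 'tcp_rot': array([171.97327522,  89.8694782 , 106.48357013]), 'force': array([-0.0362095 , -0.19326808,  0.1385827 ]), 'wrist_torque': array([ 0.01016464, -0.02649363,  0.02491929]), 'finger_gap': 0.08545089843419443}
scene [1.07246817 0.68293735 1.1526794 ]
press [(array([ 5.143e-01,  1.367e-01, -1.000e-04]), 0.97), (array([0.5134, 0.1342, 0.164 ]), 0.57)]
bar_top [(array([0.5135, 0.1301, 0.2524]), 0.88), (array([ 0.3369,  0.3736, -0.0016]), 0.7)]
jaw_slot [(array([0.5136, 0.1318, 0.1628]), 0.94), (array([0.5089, 0.1308, 0.1645]), 0.67)]
jaw_grip [(array([0.5474, 0.067 , 0.1602]), 0.74), (array([0.7189, 0.0698, 0.0031]), 0.18)]
handle_ball [(array([ 0.5796
[... 807 characters left out ...]
4, 0.1611]), 0.78), (array([ 0.5723, -0.0034,  0.0667]), 0.2)]
jaw_grip [(array([0.5429, 0.067 , 0.1619]), 0.63)]
handle_ball [(array([ 0.5764, -0.0058,  0.2537]), 0.73), (array([ 5.175e-01,  1.369e-01, -5.000e-04]), 0.28)]
pad [(array([ 0.5758, -0.0046,  0.1015]), 0.5)]
cover_top [(array([ 0.5758, -0.0058,  0.0756]), 0.91)]
spare_plate [(array([ 0.716,  0.07 , -0.002]), 0.84)]
small_jar [(array([ 0.461, -0.037, -0.001]), 0.48)]
tube_rack [(array([0.518, 0.42 , 0.002]), 0.68)]
pcr_rack []
reagent_bottle [(array([ 0.651, -0.424, -0.005]), 0.78)]
beaker [(array([ 0.514, -0.49 ,  0.003]), 0.78)]
storage_box [(array([ 0.374, -0.416,  0.002]), 0.69)]
pipette [(array([0.334, 0.372, 0.002]), 0.93)]
```

View pics/scene0.png

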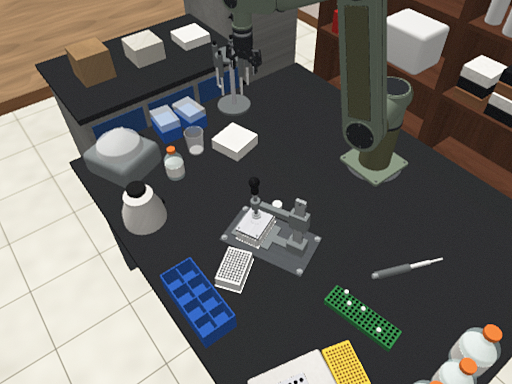

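View pics/side0.png

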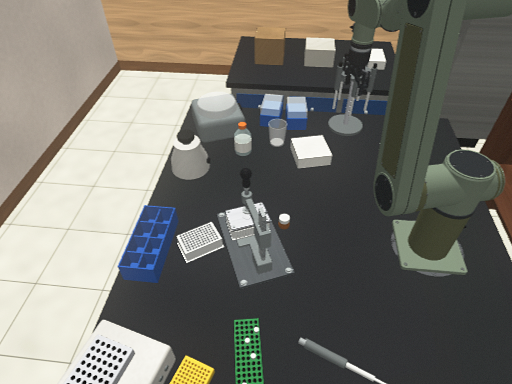

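The scene picture shows the press near (265,225), with the black ball at (254,185), the spare plate at (235,268) and the jar at (278,204). The side picture shows the jaw beam at about (255,215), pointing away from the camera. The network estimates agree: bar at (0.514, 0.134), cover at (0.577, -0.006), so the beam heads at about -66°.

```bash
cat > h.py <<'E'
from station import bot
import numpy as np, cv2
from scipy.spatial.transform import Rotation as Rn
BAR=np.array([.5144,.1338]);COV=np.array([.577,-.006])
u=(COV-BAR)/np.linalg.norm(COV-BAR); GR=BAR+.072*u
def R(s): return Rn.from_euler('xyz',s['tcp_rot'],degrees=True).as_matrix()
def head(s):
    z=R(s)[:,2]; return np.degrees(np.arctan2(z[1],z[0]))
def go(p,hd=None):
    s=bot.read_state(); r=R(s); d=r.T@(np.array(p)-s['tcp_pos'])
    print('tcp',s['tcp_pos'].round(4),'axes x',r[:,0].round(3),'y',r[:,1].round(3),'z',r[:,2].round(3),'head',head(s).round(2),'J',s['joints'].round(1),'F',s['force'].round(1),'M',s['wrist_torque'].round(2),'gap',round(s['finger_gap'],4),'t',s['time_s'])
    print('delta tool',d.round(4))
    if hd is not None:
        e=(head(s)-hd+90)%180-90; print('turn needed (rad, + = cw)',np.radians(e).round(4))
E
python3 - <<'E'
from h import *
print(u,np.degrees(np.arctan2(u[1],u[0])),GR)
go([*GR,.36],24.1)
E
```

```text
[ 0.40868097 -0.91267731] -65.87799779976297 [0.54382503 0.06808723]
tcp [ 0.2385 -0.5232  0.2533] axes x [ 0.  0. -1.] y [0.91  0.415 0.   ] z [ 0.415 -0.91  -0.   ] head -65.49 J [-74.1  11.8  88.3   0.   79.8  -8.6] F [ 0.7 -0.1  0.3] M [-0.04  0.04 -0.04] gap 0.0853 t 1.6
delta tool [-0.1067  0.5231 -0.4113]
turn needed (rad, + = cw) -1.5636
```

>>> {"name": "step_arm", "arguments": {"increments": [[0.085,-0.036,0,0,0],[0.085,-0.036,0,0,0],[0.085,-0.036,0,0,0],[0.085,0,0.032,-0.025,0],[0.085,0,0.032,-0.025,0],[0.085,0,0.032,-0.025,0],[0.085,0,0.032,-0.025,0],[0.085,0,0.032,-0.025,0],[0.085,0,0.032,-0.025,0],[0.085,0,0.032,-0.025,0],[0.085,0,0.032,-0.025,0],[0.085,0,0.032,-0.025,0]]}}

```text
time_s: 2.8
tcp_pos: [0.4115, -0.1924, 0.3664]
tcp_rot: [38.1, 89.7, -28.0]
force: [0.5, 0.2, 0.0]
finger_gap: 0.0847
```

Run:
```python
from h import *
go([*GR,.36],24.1)
```

```text
tcp [ 0.4115 -0.1924  0.3664] axes x [ 0.004 -0.002 -1.   ] y [0.915 0.404 0.003] z [ 0.404 -0.915  0.004] head -66.16 J [-36.   -7.4  95.    0.   92.1  30.1] F [0.5 0.2 0. ] M [ 0.02 -0.03 -0.  ] gap 0.0847 t 2.8
delta tool [ 0.0064  0.2263 -0.1848]
turn needed (rad, + = cw) 1.5662
```

>>> {"name": "step_arm", "arguments": {"increments": [[0.085,0,0.035,-0.03,0],[0.085,0,0.035,-0.03,0],[0.085,0,0.035,-0.03,0],[0.085,0,0.035,-0.03,0],[0.085,0,0.035,-0.03,0],[0.085,0,0,0,-0.14],[0.085,0,0,0,-0.14],[0.085,0,0,0,-0.14],[0.085,0,0,0,-0.14],[0.085,0,0,0,-0.14],[0.085,0,0,0,-0.14],[0.085,0,0,0,-0.14]]}}

```text
time_s: 4.0
tcp_pos: [0.5151, 0.0329, 0.3674]
tcp_rot: [-7.3, 89.5, -14.3]
force: [0.8, -0.2, -0.9]
finger_gap: 0.0849
```

>>> {"name": "step_arm", "arguments": {"increments": [[0.085,0,0,0,-0.14],[0.085,0,0,0,-0.14],[0.085,0,0,0,-0.14],[0.085,0,0,0,-0.14],[0.085,0,0,0,0]]}}

```text
time_s: 4.5
tcp_pos: [0.5149, 0.033, 0.3676]
tcp_rot: [-40.3, 89.4, -13.9]
force: [0.0, -0.4, 0.5]
finger_gap: 0.085
```

Run:
```python
from h import *
go([*GR,.36],24.1)
im=bot.read_camera("wrist"); cv2.imwrite("pics/w1.png",im["pixels"][:,:,::-1])
print(-cv2.Rodrigues(im["rvec"])[0].T@im["tvec"])
for t in ["bar_top","jaw_slot","jaw_grip","handle_ball","cover_top"]:
        print(t,[(np.round(d["location"],4),round(d["conf"],2)) for d in bot.mark_of("wrist",t)[:2]])
```

```text
tcp [0.5149 0.033  0.3676] axes x [ 0.009 -0.002 -1.   ] y [-0.445  0.896 -0.006] z [0.896 0.445 0.007] head 26.42 J [ -5.9   0.4  87.5  -0.1  91.5 -32.3] F [ 0.  -0.4  0.5] M [ 0.01 -0.04 -0.02] gap 0.085 t 4.5
delta tool [0.0078 0.0186 0.0415]
turn needed (rad, + = cw) 0.0404
[0.47824108 0.10457874 0.48811143]
bar_top [(array([0.5139, 0.1329, 0.2498]), 0.74), (array([0.5134, 0.1301, 0.165 ]), 0.45)]
jaw_slot [(array([0.5138, 0.1323, 0.1679]), 0.8)]
jaw_grip [(array([0.5479, 0.0669, 0.1586]), 0.92)]
handle_ball [(array([ 0.5761, -0.0089,  0.2484]), 0.91)]
cover_top [(array([ 0.5759, -0.005 ,  0.0765]), 0.7)]
```

View pics/w1.png

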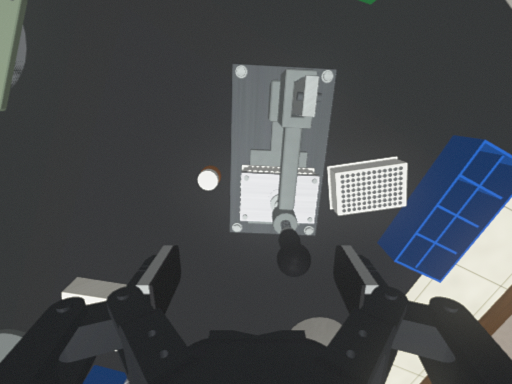

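>>> {"name": "step_arm", "arguments": {"increments": [[0.085,0,0.009,0.02,0.04],[0.085,0,0.009,0.02,0],[0.085,0,0,0,0]]}}

```text
time_s: 5.1
tcp_pos: [0.5441, 0.0665, 0.368]
tcp_rot: [-39.1, 89.4, -15.4]
force: [0.1, -0.9, 0.4]
finger_gap: 0.0848
```

Run:
```python
from h import *
go([*GR,.36],24.1)
im=bot.read_camera("wrist"); cv2.imwrite("pics/w2.png",im["pixels"][:,:,::-1])
np.savez('w2.npz',**im)
for t in ["bar_top","jaw_slot","jaw_grip","handle_ball","cover_top"]:
        print(t,[(np.round(d["location"],4),round(d["conf"],2)) for d in bot.mark_of("wrist",t)[:2]])
# project depth to world
Rw=cv2.Rodrigues(im["rvec"])[0]; K=im["K"]; Z=im["range_z"]
v,uu=np.mgrid[:384,:512]; P=np.stack([(uu-K[0,2])/K[0,0]*Z,(v-K[1,2])/K[1,1]*Z,Z],-1)
W=(P-np.array(im["tvec"]).ravel())@Rw
ux=np.array([u[0],u[1]]);n=np.array([-u[1],u[0]])
a=(W[...,:2]-BAR)@ux; b=(W[...,:2]-BAR)@n; h=W[...,2]
m0=(Z>0)&(h>.15)&(h<.2)&(abs(b)<.03)
for a0 in np.arange(.035,.13,.01):
    m=m0&(a>a0)&(a<a0+.01)
    if m.sum()>5: print(round(a0+.005,3),m.sum(),'h',np.median(h[m]).round(4),'b',b[m].min().round(4),b[m].max().round(4),np.median(b[m]).round(4))
m=(Z>0)&(h>.245)&(abs(a)<.03)&(abs(b)<.03); print('bartop',a[m].min(),a[m].max(),b[m].min(),b[m].max(),np.median(h[m]))
m=(Z>0)&(h>.23)&(abs(a-.15)<.03)&(abs(b)<.03); print('ball',a[m].min(),a[m].max(),b[m].min(),b[m].max(),h[m].max())
```

```text
tcp [0.5441 0.0665 0.368 ] axes x [ 0.01  -0.003 -1.   ] y [-0.402  0.916 -0.006] z [0.916 0.402 0.008] head 23.69 J [ -2.    4.5  83.2  -0.1  91.7 -25.7] F [ 0.1 -0.9  0.4] M [ 0.02  0.03 -0.02] gap 0.0848 t 5.1
delta tool [0.008  0.0016 0.0003]
turn needed (rad, + = cw) -0.0071
bar_top [(array([0.5128, 0.1326, 0.2551]), 0.68)]
jaw_slot [(array([0.5132, 0.131 , 0.167 ]), 0.73)]
jaw_grip [(array([0.5451, 0.0666, 0.1622]), 0.65)]
handle_ball [(array([ 0.5762, -0.0102,  0.2524]), 0.92)]
cover_top [(array([ 0.5771, -0.004 ,  0.0751]), 0.66), (array([ 0.7186,  0.0748, -0.0013]), 0.25)]
0.04 139 h 0.1745 b -0.0105 0.0085 -0.0009
0.05 140 h 0.1742 b -0.0105 0.0084 -0.001
0.06 132 h 0.174 b -0.0096 0.0084 -0.0006
0.07 127 h 0.1737 b -0.0098 0.0085 -0.0001
0.08 125 h 0.1732 b -0.01 0.0084 -0.0013
0.09 119 h 0.1729 b -0.0103 0.0084 -0.0003
0.1 122 h 0.1726 b -0.0104 0.0084 -0.001
0.11 119 h 0.1723 b -0.0106 0.0085 -0.0017
0.12 116 h 0.172 b -0.0108 0.0084 -0.0012
0.13 83 h 0.1715 b -0.011 0.0084 -0.0007
bartop -0.014139064851541974 0.01678487553577339 -0.009320620308762375 0.009753545937566423 0.25320981195067216
ball 0.13689977251133334 0.1659608514034222 -0.017432396008612818 0.014905333250746982 0.2721323965302239
```

The wrist picture shows the beam running from the head at (297,97) to the boss at (285,222). Depth gives its top at z 0.1736 at the grip, drooping about 0.033 rad, and its centre 1 mm to the -n side. Now I descend.

>>> {"name": "step_arm", "arguments": {"increments": [[0.085,0.04,0.0005,-0.001,0],[0.085,0.04,0.0005,-0.001,0],[0.085,0.04,0.0005,-0.001,0],[0.085,0.03,0,0,0],[0.085,0.02,0,0,0],[0.085,0,0,0,0]]}}

```text
time_s: 6.0
tcp_pos: [0.542, 0.0611, 0.1969]
tcp_rot: [-38.0, 88.9, -14.7]
force: [-0.5, -0.2, -0.3]
finger_gap: 0.0851
```

```bash
cat >> h.py <<'E'
def beam(cam="wrist",lo=.15,hi=.2,a1=.035,a2=.13,save=None,pr=True):
    im=bot.read_camera(cam)
    if save: cv2.imwrite(f"pics/{save}.png",im["pixels"][:,:,::-1])
    Rw=cv2.Rodrigues(im["rvec"])[0]; K=im["K"]; Z=im["range_z"]
    v,uu=np.mgrid[:384,:512]; P=np.stack([(uu-K[0,2])/K[0,0]*Z,(v-K[1,2])/K[1,1]*Z,Z],-1)
    W=(P-np.array(im["tvec"]).ravel())@Rw
    n=np.array([-u[1],u[0]]); a=(W[...,:2]-BAR)@u; b=(W[...,:2]-BAR)@n; h=W[...,2]
    m=(Z>0)&(h>lo)&(h<hi)&(abs(b+.001)<.006)&(a>a1)&(a<a2)
    A,H=a[m],h[m]
    if len(A)<20: print(cam,'few',len(A)); return a,b,h,Z
    for _ in range(4):
        c=np.polyfit(A,H,1); r=H-np.polyval(c,A); k=abs(r)<max(.001,2*r.std()); A,H=A[k],H[k]
    print(cam,'N',len(A),'a',A.min().round(3),A.max().round(3),'slope',c[0].round(4),'h@72',np.polyval(c,.072).round(4),'res',r.std().round(5))
    return a,b,h,Z
E
python3 - <<'E'
from h import *
go([.5429,.0677,.1646],24.1)
beam("wrist",save='w3'); beam("scene");beam("side")
E
```

```text
tcp [0.542  0.0611 0.1969] axes x [ 0.018 -0.005 -1.   ] y [-0.396  0.918 -0.012] z [0.918 0.396 0.015] head 23.31 J [ -2.5  10.7  96.7  -0.2  71.6 -25.8] F [-0.5 -0.2 -0.3] M [0.01 0.06 0.02] gap 0.0851 t 6.0
delta tool [0.0323 0.0061 0.003 ]
turn needed (rad, + = cw) -0.0137
wrist N 2266 a 0.035 0.13 slope -0.0322 h@72 0.1737 res 0.00046
scene N 44 a 0.035 0.128 slope -0.0509 h@72 0.1715 res 0.00139
side N 73 a 0.046 0.13 slope -0.0264 h@72 0.1731 res 0.00098
```

>>> {"name": "step_arm", "arguments": {"increments": [[0.085,0.016,0.004,0.002,-0.014],[0.085,0.012,0.003,0.001,0],[0.085,0.006,0,0,0],[0.085,0,0,0,0]]}}

```text
time_s: 6.55
tcp_pos: [0.5521, 0.0684, 0.1748]
tcp_rot: [-31.8, 87.5, -7.7]
force: [-1.2, -0.1, -0.7]
finger_gap: 0.0853
```

Run:
```python
from h import *
go([.5429,.0677,.1646],24.1)
beam("wrist",save='w4')
```

```text
tcp [0.5521 0.0684 0.1748] axes x [ 0.043 -0.006 -0.999] y [-0.408  0.913 -0.023] z [0.912 0.409 0.037] head 24.13 J [ -1.7  12.6  97.3  -0.3  67.6 -25.7] F [-1.2 -0.1 -0.7] M [-0.02  0.02 -0.01] gap 0.0853 t 6.55
delta tool [ 0.0098  0.0033 -0.0091]
turn needed (rad, + = cw) 0.0006
wrist N 1725 a 0.064 0.121 slope -0.0342 h@72 0.1737 res 0.00046
```

View pics/w4.png

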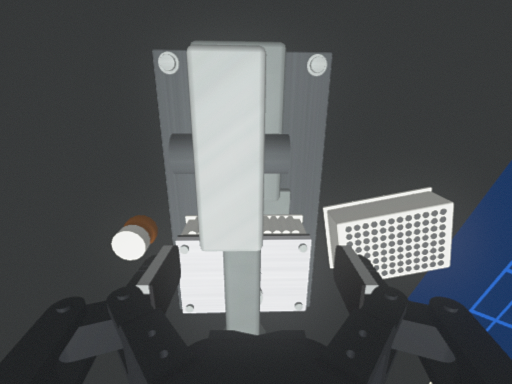

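The wrist picture shows the fingers straddling the beam at (242,290), but the tool has tilted 0.043 rad and shifted about 9 mm. Before gripping, I'll go back up a little and see what causes this drift.

>>> {"name": "step_arm", "arguments": {"increments": [[0.085,-0.03,0,0,0],[0.085,0,0,0,0]]}}

```text
time_s: 6.8
tcp_pos: [0.5518, 0.0684, 0.2071]
tcp_rot: [-31.6, 87.4, -7.5]
force: [1.1, 0.6, 0.2]
finger_gap: 0.0848
```

Run:
```python
from h import *
go([.5429,.0677,.1646],24.1)
```

```text
tcp [0.5518 0.0684 0.2071] axes x [ 0.046 -0.006 -0.999] y [-0.408  0.913 -0.024] z [0.912 0.408 0.039] head 24.11 J [ -1.7  10.4  95.7  -0.3  71.2 -25.7] F [1.1 0.6 0.2] M [0.01 0.02 0.05] gap 0.0848 t 6.8
delta tool [ 0.042   0.004  -0.0101]
turn needed (rad, + = cw) 0.0003
```

>>> {"name": "step_arm", "arguments": {"increments": [[0.085,0,0,0,0],[0.085,0,0,0,0],[0.085,0,0,0,0]]}}

```text
time_s: 7.1
tcp_pos: [0.5523, 0.0682, 0.208]
tcp_rot: [-31.4, 87.2, -7.3]
force: [-0.3, -0.2, -0.3]
finger_gap: 0.0849
```

Run:
```python
from h import *
go([.5429,.0677,.1646],24.1)
```

```text
tcp [0.5523 0.0682 0.208 ] axes x [ 0.048 -0.006 -0.999] y [-0.407  0.913 -0.025] z [0.912 0.408 0.041] head 24.1 J [ -1.7  10.4  95.7  -0.3  71.2 -25.7] F [-0.3 -0.2 -0.3] M [0.03 0.06 0.05] gap 0.0849 t 7.1
delta tool [ 0.0429  0.0045 -0.0105]
turn needed (rad, + = cw) -0.0
```

>>> {"name": "step_arm", "arguments": {"increments": [[0.085,0,0.004,-0.01,0],[0.085,0,0,0,0]]}}

```text
time_s: 7.3
tcp_pos: [0.5401, 0.0677, 0.2063]
tcp_rot: [-31.8, 87.4, -7.7]
force: [-0.3, -0.1, -0.1]
finger_gap: 0.085
```

Run:
```python
from h import *
go([.5429,.0677,.1646],24.1)
```

```text
tcp [0.5401 0.0677 0.2063] axes x [ 0.045 -0.006 -0.999] y [-0.407  0.913 -0.024] z [0.912 0.408 0.039] head 24.09 J [ -1.8   9.1  97.4  -0.3  70.9 -25.8] F [-0.3 -0.1 -0.1] M [-0.03  0.06  0.07] gap 0.085 t 7.3
delta tool [ 0.0418 -0.0001  0.001 ]
turn needed (rad, + = cw) -0.0001
```

>>> {"name": "step_arm", "arguments": {"increments": [[0.085,-0.05,0,0,0],[0.085,-0.05,0,0,0]]}}

```text
time_s: 7.5
tcp_pos: [0.5291, 0.0683, 0.2978]
tcp_rot: [-37.5, 88.7, -13.5]
force: [0.6, 0.5, -0.2]
finger_gap: 0.085
```

Run:
```python
from h import *
go([.5429,.0677,.1646],24.1)
```

```text
tcp [0.5291 0.0683 0.2978] axes x [ 0.023 -0.005 -1.   ] y [-0.407  0.913 -0.014] z [0.913 0.408 0.019] head 24.06 J [ -1.8   4.1  91.8  -0.3  82.8 -25.8] F [ 0.6  0.5 -0.2] M [-0.   -0.09  0.01] gap 0.085 t 7.5
delta tool [ 0.1334 -0.0043  0.0098]
turn needed (rad, + = cw) -0.0007
```

>>> {"name": "step_arm", "arguments": {"increments": [[0.085,0.05,0,0,0],[0.085,0.05,0,0,0]]}}

```text
time_s: 7.7
tcp_pos: [0.5436, 0.0676, 0.2147]
tcp_rot: [-30.3, 86.6, -6.3]
force: [0.3, -1.2, -1.2]
finger_gap: 0.0849
```

Run:
```python
from h import *
go([.5429,.0677,.1646],24.1)
```

```text
tcp [0.5436 0.0676 0.2147] axes x [ 0.059 -0.007 -0.998] y [-0.407  0.913 -0.03 ] z [0.912 0.408 0.051] head 24.12 J [ -1.8   8.5  97.   -0.3  71.1 -25.8] F [ 0.3 -1.2 -1.2] M [ 0.02  0.04 -0.04] gap 0.0849 t 7.7
delta tool [ 0.05    0.0018 -0.0032]
turn needed (rad, + = cw) 0.0003
```

>>> {"name": "step_arm", "arguments": {"increments": [[0.085,-0.05,0,0,0],[0.085,-0.05,0,0,0],[0.085,-0.02,0,0,0]]}}

```text
time_s: 8.0
tcp_pos: [0.5228, 0.0686, 0.3085]
tcp_rot: [-79.3, 89.7, -55.2]
force: [-0.3, -0.6, 0.9]
finger_gap: 0.085
```

Run:
```python
from h import *
go([.5429,.0677,.1646],24.1)
```

```text
tcp [0.5228 0.0686 0.3085] axes x [ 0.003 -0.005 -1.   ] y [-0.408  0.913 -0.006] z [0.913 0.408 0.001] head 24.06 J [ -1.8   3.7  91.   -0.3  85.2 -25.8] F [-0.3 -0.6  0.9] M [ 0.   -0.07 -0.01] gap 0.085 t 8.0
delta tool [ 0.144  -0.0082  0.0178]
turn needed (rad, + = cw) -0.0008
```

>>> {"name": "step_arm", "arguments": {"increments": [[0.085,0.02,0,0,0],[0.085,0.02,0,0,0],[0.085,0.02,0,0,0]]}}

```text
time_s: 8.3
tcp_pos: [0.5276, 0.0683, 0.2551]
tcp_rot: [-38.7, 88.8, -14.6]
force: [0.4, 0.5, -0.1]
finger_gap: 0.0853
```

Run:
```python
from h import *
go([.5429,.0677,.1646],24.1)
```

```text
tcp [0.5276 0.0683 0.2551] axes x [ 0.02  -0.005 -1.   ] y [-0.408  0.913 -0.013] z [0.913 0.408 0.016] head 24.07 J [ -1.8   5.8  95.   -0.3  78.  -25.8] F [ 0.4  0.5 -0.1] M [ 0.01  0.04 -0.03] gap 0.0853 t 8.3
delta tool [ 0.0907 -0.0056  0.0123]
turn needed (rad, + = cw) -0.0005
```

>>> {"name": "step_arm", "arguments": {"increments": [[0.085,0.01,0,0,0],[0.085,0.01,0,0,0],[0.085,0.01,0,0,0]]}}

```text
time_s: 8.6
tcp_pos: [0.5265, 0.0682, 0.2216]
tcp_rot: [-41.5, 89.0, -17.4]
force: [-0.6, -0.0, -0.0]
finger_gap: 0.0851
```

Run:
```python
from h import *
go([.5429,.0677,.1646],24.1)
```

```text
tcp [0.5265 0.0682 0.2216] axes x [ 0.016 -0.005 -1.   ] y [-0.408  0.913 -0.011] z [0.913 0.408 0.013] head 24.07 J [ -1.8   7.6  97.2  -0.3  74.3 -25.8] F [-0.6 -0.  -0. ] M [ 0.02 -0.03 -0.03] gap 0.0851 t 8.6
delta tool [ 0.0572 -0.0065  0.0141]
turn needed (rad, + = cw) -0.0006
```

Slow rows of 10 mm or less don't drift, and fast upward rows undo the tilt. I'll come down slowly.

>>> {"name": "step_arm", "arguments": {"increments": [[0.085,0,-0.0015,0.004,0],[0.085,0,-0.002,0.004,0],[0.085,0.01,-0.0015,0.003,0],[0.085,0.01,-0.0015,0.002,0],[0.085,0.01,0,0,0],[0.085,0.008,0,0,0]]}}

```text
time_s: 9.2
tcp_pos: [0.5447, 0.0671, 0.1823]
tcp_rot: [-38.8, 88.8, -14.7]
force: [0.1, -0.1, -0.5]
finger_gap: 0.085
```

Run:
```python
from h import *
go([.5429,.0677,.1646],24.1)
```

```text
tcp [0.5447 0.0671 0.1823] axes x [ 0.02  -0.005 -1.   ] y [-0.407  0.913 -0.013] z [0.913 0.408 0.016] head 24.06 J [ -1.9  12.   97.   -0.3  69.8 -25.8] F [ 0.1 -0.1 -0.5] M [-0.02  0.08 -0.04] gap 0.085 t 9.2
delta tool [ 0.0176  0.0015 -0.0017]
turn needed (rad, + = cw) -0.0007
```

>>> {"name": "step_arm", "arguments": {"increments": [[0.085,0.007,0.001,-0.002,0],[0.085,0.007,0,0,0],[0.085,0.003,0,0,0],[0.085,0,0,0,0]]}}

```text
time_s: 9.6
tcp_pos: [0.5407, 0.0672, 0.1611]
tcp_rot: [-42.7, 89.1, -18.7]
force: [0.3, 0.6, 0.0]
finger_gap: 0.0852
```

Run:
```python
from h import *
go([.5429,.0677,.1646],24.1)
```

```text
tcp [0.5407 0.0672 0.1611] axes x [ 0.015 -0.005 -1.   ] y [-0.408  0.913 -0.011] z [0.913 0.408 0.012] head 24.06 J [ -1.9  13.1  98.4  -0.3  67.6 -25.8] F [0.3 0.6 0. ] M [ 0.02 -0.04 -0.05] gap 0.0852 t 9.6
delta tool [-0.0035 -0.0005  0.0022]
turn needed (rad, + = cw) -0.0007
```

>>> {"name": "step_arm", "arguments": {"increments": [[0.04,-0.002,-0.0005,0.002,0],[0.03,-0.001,0,0,0],[0.028,0,0,0,0],[0.026,0,0,0,0]], "squeeze": 20}}

```text
time_s: 10.0
tcp_pos: [0.5439, 0.0676, 0.1658]
tcp_rot: [-40.2, 88.9, -16.1]
force: [0.2, 0.7, -0.4]
finger_gap: 0.0279
```

Run:
```python
from h import *
go([.5429,.0677,.1646],24.1)
beam(save='w5')
```

```text
tcp [0.5439 0.0676 0.1658] axes x [ 0.018 -0.005 -1.   ] y [-0.408  0.913 -0.012] z [0.913 0.408 0.014] head 24.07 J [ -1.8  13.1  97.8  -0.3  68.1 -25.8] F [ 0.2  0.7 -0.4] M [ 0.05  0.02 -0.01] gap 0.0279 t 10.0
delta tool [ 0.0012  0.0005 -0.0009]
turn needed (rad, + = cw) -0.0006
wrist N 969 a 0.079 0.109 slope -0.03 h@72 0.1737 res 0.00043
```

View pics/w5.png

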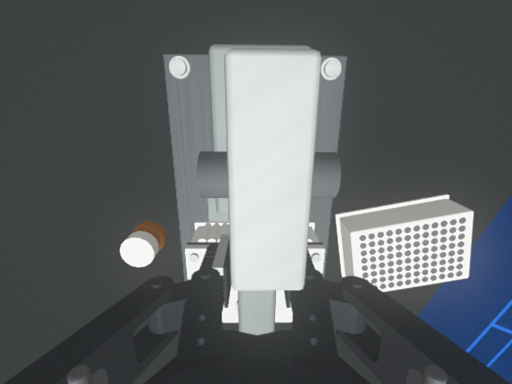

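The fingers, at columns 228 and 290, straddle the beam at column 257, so they are centred. Closing now.

>>> {"name": "step_arm", "arguments": {"increments": [[0.01,0,0,0,0],[0.005,0,0,0,0],[0.005,0,0,0,0]], "squeeze": 20}}

```text
time_s: 10.35
tcp_pos: [0.544, 0.0677, 0.1659]
tcp_rot: [-39.7, 88.9, -15.6]
force: [0.5, 0.8, 0.6]
finger_gap: 0.0197
```

Run:
```python
from h import *
go([.5429,.0677,.1646],24.1)
beam()
```

```text
tcp [0.544  0.0677 0.1659] axes x [ 0.019 -0.005 -1.   ] y [-0.407  0.913 -0.012] z [0.913 0.408 0.015] head 24.06 J [ -1.8  13.1  97.8  -0.3  68.  -25.8] F [0.5 0.8 0.6] M [-0.03 -0.01 -0.03] gap 0.0197 t 10.35
delta tool [ 0.0013  0.0005 -0.001 ]
turn needed (rad, + = cw) -0.0007
wrist N 969 a 0.079 0.11 slope -0.0368 h@72 0.1737 res 0.00042
```

>>> {"name": "step_arm", "arguments": {"increments": [[0.005,-0.001,0,0,0],[0.005,-0.001,0,0,0]]}}

```text
time_s: 10.6
tcp_pos: [0.5435, 0.0675, 0.1664]
tcp_rot: [-40.7, 89.0, -16.7]
force: [2.9, -0.9, -6.9]
finger_gap: 0.0198
```

Run:
```python
from h import *
go([.5429,.0677,.1646],24.1)
beam()
```

```text
tcp [0.5435 0.0675 0.1664] axes x [ 0.017 -0.005 -1.   ] y [-0.407  0.913 -0.012] z [0.913 0.407 0.014] head 24.01 J [ -1.8  13.   97.8  -0.3  68.2 -25.7] F [ 2.9 -0.9 -6.9] M [-0.15 -0.41 -0.19] gap 0.0198 t 10.6
delta tool [ 0.0018  0.0004 -0.0005]
turn needed (rad, + = cw) -0.0015
wrist N 1023 a 0.078 0.109 slope -0.0299 h@72 0.1741 res 0.00042
```

>>> {"name": "step_arm", "arguments": {"increments": [[0.005,-0.002,0,0,0],[0.005,-0.002,0,0,0]]}}

```text
time_s: 10.85
tcp_pos: [0.5433, 0.0676, 0.1691]
tcp_rot: [-40.1, 89.0, -16.1]
force: [4.5, 0.4, -7.4]
finger_gap: 0.0196
```

Run:
```python
from h import *
go([.5429,.0677,.1646],24.1)
beam()
```

```text
tcp [0.5433 0.0676 0.1691] axes x [ 0.017 -0.005 -1.   ] y [-0.406  0.914 -0.011] z [0.914 0.406 0.013] head 23.97 J [ -1.8  12.8  97.7  -0.3  68.5 -25.7] F [ 4.5  0.4 -7.4] M [-0.18 -0.5  -0.27] gap 0.0196 t 10.85
delta tool [ 0.0045  0.0003 -0.0004]
turn needed (rad, + = cw) -0.0022
wrist N 1232 a 0.071 0.108 slope -0.0248 h@72 0.1767 res 0.00044
```

```bash
cat >> h.py <<'E'
def pts(im):
    Rw=cv2.Rodrigues(im["rvec"])[0]; K=im["K"]; Z=im["range_z"]
    v,uu=np.mgrid[:384,:512]; P=np.stack([(uu-K[0,2])/K[0,0]*Z,(v-K[1,2])/K[1,1]*Z,Z],-1)
    W=(P-np.array(im["tvec"]).ravel())@Rw
    n=np.array([-u[1],u[0]]); return (W[...,:2]-BAR)@u,(W[...,:2]-BAR)@n,W[...,2],Z>0
def tilt(im=None,lo=.1,hi=.22):
    # head/beam: head top 18 mm above beam top -> subtract
    im=bot.read_camera("wrist") if im is None else im
    a,b,h,ok=pts(im)
    m=ok&(abs(b+.001)<.012)&(a>-.028)&(a<.027)&(h>lo)&(h<.235)
    from collections import Counter
    hh=h[m]; 
    c=np.median(hh); k=abs(hh-c)<.004; A1=a[m][k];H1=hh[k]
    print('head n',k.sum(),'a',A1.min().round(3),A1.max().round(3),'h',H1.mean().round(4),'slope',np.polyfit(A1,H1,1)[0].round(4),'mean a',A1.mean().round(4))
    m=ok&(abs(b+.001)<.006)&(a>.034)&(a<.13)&(h>c-.018-.012)&(h<c-.018+.008); A2=a[m];H2=h[m]
    if m.sum()>20: print('beam n',m.sum(),'a',A2.min().round(3),A2.max().round(3),'h',H2.mean().round(4),'mean a',A2.mean().round(4),'incl',((H2.mean()+.018-H1.mean())/(A2.mean()-A1.mean())).round(4))
E
python3 - <<'E'
from h import *
d=dict(np.load('w2.npz')); tilt(d); tilt()
E
```

```text
head n 632 a -0.027 0.027 h 0.194 slope -0.0305 mean a -0.0048
beam n 763 a 0.035 0.13 h 0.1734 mean a 0.0796 incl -0.0306
head n 1991 a -0.027 0.027 h 0.1968 slope -0.0154 mean a -0.0151
beam n 1355 a 0.07 0.109 h 0.1767 mean a 0.0884 incl -0.0205
```

The jaw is partly freed, with the slope up from -0.032 to about -0.02. Pulling it outward along the beam with this light grip should lay the slot face flush on the bar and level it.

>>> {"name": "step_arm", "arguments": {"increments": [[0.005,0,-0.0015,0,0],[0.005,0,-0.0015,0,0]]}}

```text
time_s: 11.15
tcp_pos: [0.5435, 0.0673, 0.1693]
tcp_rot: [-21.9, 89.2, 2.1]
force: [0.7, 5.1, -4.9]
finger_gap: 0.0193
```

Run:
```python
from h import *
go([.5429,.0677,.1646],24.1)
beam();tilt()
```

```text
tcp [0.5435 0.0673 0.1693] axes x [ 0.014  0.001 -1.   ] y [-0.406  0.914 -0.005] z [0.914 0.406 0.013] head 23.97 J [ -2.   12.9  97.6   0.1  68.7 -26. ] F [ 0.7  5.1 -4.9] M [ 0.67 -0.2  -0.18] gap 0.0193 t 11.15
delta tool [ 0.0047  0.0006 -0.0004]
turn needed (rad, + = cw) -0.0023
wrist N 1401 a 0.068 0.109 slope -0.0288 h@72 0.177 res 0.00043
head n 1558 a -0.027 0.027 h 0.1969 slope -0.0156 mean a -0.0115
beam n 1462 a 0.068 0.109 h 0.1765 mean a 0.0872 incl -0.0245
```

>>> {"name": "step_arm", "arguments": {"increments": [[0.005,0,0.002,0,0],[0.005,0,0.002,0,0],[0.005,0,0.002,0,0]]}}

```text
time_s: 11.55
tcp_pos: [0.5432, 0.0682, 0.1704]
tcp_rot: [-52.3, 88.7, -28.3]
force: [4.6, -2.6, -7.5]
finger_gap: 0.0193
```

Run:
```python
from h import *
go([.5429,.0677,.1646],24.1)
beam();tilt()
```

```text
tcp [0.5432 0.0682 0.1704] axes x [ 0.02  -0.011 -1.   ] y [-0.407  0.913 -0.018] z [0.913 0.407 0.014] head 24.04 J [ -1.6  12.7  97.7  -0.6  68.5 -25.4] F [ 4.6 -2.6 -7.5] M [-0.81 -0.59 -0.21] gap 0.0193 t 11.55
delta tool [ 0.0058 -0.0002 -0.0006]
turn needed (rad, + = cw) -0.001
wrist N 1221 a 0.071 0.107 slope -0.0087 h@72 0.178 res 0.00043
head n 2659 a -0.028 0.027 h 0.1966 slope -0.0044 mean a -0.0173
beam n 1258 a 0.072 0.108 h 0.178 mean a 0.0887 incl -0.0056
```

Pushing toward the bar levels it: the slope is now about -0.006. One more nudge, then a firm grip and a slide down.

>>> {"name": "step_arm", "arguments": {"increments": [[0.005,0,0.002,0,0],[0.005,0,0,0,0],[0.005,0,0,0,0]], "squeeze": 70}}

```text
time_s: 11.95
tcp_pos: [0.5433, 0.0681, 0.1709]
tcp_rot: [-56.2, 88.5, -32.3]
force: [3.1, 1.0, -6.6]
finger_gap: 0.0191
```

Run:
```python
from h import *
go([.5429,.0677,.1646],24.1)
beam();tilt()
```

```text
tcp [0.5433 0.0681 0.1709] axes x [ 0.021 -0.014 -1.   ] y [-0.406  0.913 -0.021] z [0.913 0.407 0.014] head 24.0 J [ -1.5  12.6  97.8  -0.8  68.4 -25.2] F [ 3.1  1.  -6.6] M [ 0.04 -0.38 -0.2 ] gap 0.0191 t 11.95
delta tool [ 0.0063 -0.0001 -0.0006]
turn needed (rad, + = cw) -0.0018
wrist N 1210 a 0.072 0.108 slope -0.0093 h@72 0.1783 res 0.00043
head n 2793 a -0.028 0.027 h 0.1969 slope -0.0053 mean a -0.0174
beam n 1265 a 0.071 0.108 h 0.1782 mean a 0.0887 incl -0.0065
```

>>> {"name": "step_arm", "arguments": {"increments": [[0.005,0.002,0,0,0],[0.005,0.002,0,0,0],[0.005,0.002,0,0,0]]}}

```text
time_s: 12.35
tcp_pos: [0.5434, 0.0682, 0.1653]
tcp_rot: [-56.3, 88.5, -32.3]
force: [2.3, -0.2, -4.8]
finger_gap: 0.019
```

Run:
```python
from h import *
go([.5429,.0677,.1646],24.1)
beam();tilt()
```

```text
tcp [0.5434 0.0682 0.1653] axes x [ 0.022 -0.014 -1.   ] y [-0.407  0.913 -0.021] z [0.913 0.407 0.014] head 24.05 J [ -1.5  13.   98.   -0.8  67.7 -25.2] F [ 2.3 -0.2 -4.8] M [ 0.03 -0.27 -0.16] gap 0.019 t 12.35
delta tool [ 0.0007 -0.0002 -0.0007]
turn needed (rad, + = cw) -0.0009
wrist N 650 a 0.087 0.109 slope -0.0154 h@72 0.1729 res 0.00041
head n 1874 a -0.028 0.009 h 0.1911 slope -0.0019 mean a -0.0198
beam n 651 a 0.087 0.108 h 0.1722 mean a 0.0973 incl -0.0076
```

It slides freely, with the force still at about the jaw's weight. The pad is about 25 mm above the cover.

>>> {"name": "step_arm", "arguments": {"increments": [[0.005,0.004,0,0,0],[0.005,0.004,0,0,0],[0.005,0.004,0,0,0],[0.005,0.003,0,0,0]]}}

```text
time_s: 12.85
tcp_pos: [0.5434, 0.0681, 0.1489]
tcp_rot: [-56.7, 88.6, -32.7]
force: [1.8, 0.4, -5.2]
finger_gap: 0.0187
```

Run:
```python
from h import *
go([.5429,.0677,.1646],24.1)
beam(lo=.12);tilt()
```

```text
tcp [0.5434 0.0681 0.1489] axes x [ 0.021 -0.013 -1.   ] y [-0.407  0.913 -0.021] z [0.913 0.407 0.014] head 24.05 J [ -1.5  14.2  98.7  -0.8  65.9 -25.2] F [ 1.8  0.4 -5.2] M [ 0.04 -0.25 -0.09] gap 0.0187 t 12.85
delta tool [-0.0157 -0.0005 -0.0004]
turn needed (rad, + = cw) -0.0009
wrist N 835 a 0.072 0.108 slope -0.0111 h@72 0.1563 res 0.00043
head n 5421 a -0.028 0.024 h 0.1743 slope -0.0077 mean a -0.0031
beam n 816 a 0.073 0.108 h 0.1557 mean a 0.0929 incl -0.0059
```

>>> {"name": "step_arm", "arguments": {"increments": [[0.005,0.003,0,0,0],[0.005,0.002,0,0,0]]}}

```text
time_s: 13.15
tcp_pos: [0.5434, 0.0681, 0.1435]
tcp_rot: [-57.3, 88.6, -33.2]
force: [1.9, 0.5, -4.8]
finger_gap: 0.0187
```

>>> {"name": "step_arm", "arguments": {"increments": [[0.005,0,0,0,0]], "squeeze": 25}}

```text
time_s: 13.25
tcp_pos: [0.5433, 0.0681, 0.1433]
tcp_rot: [-57.5, 88.6, -33.5]
force: [2.0, 1.7, -5.8]
finger_gap: 0.0189
```

Run:
```python
from h import *
go([.5429,.0677,.1646],24.1)
beam(lo=.12);tilt()
```

```text
tcp [0.5433 0.0681 0.1433] axes x [ 0.02  -0.013 -1.   ] y [-0.407  0.913 -0.02 ] z [0.913 0.407 0.013] head 24.05 J [ -1.5  14.6  98.9  -0.8  65.3 -25.2] F [ 2.   1.7 -5.8] M [ 0.01 -0.33 -0.21] gap 0.0189 t 13.25
delta tool [-0.0213 -0.0007 -0.0003]
turn needed (rad, + = cw) -0.0009
wrist N 1041 a 0.037 0.109 slope -0.5052 h@72 0.1633 res 0.02063
head n 4799 a -0.028 0.027 h 0.1691 slope -0.0018 mean a 0.002
beam n 698 a 0.037 0.108 h 0.1508 mean a 0.0723 incl -0.0051
```

>>> {"name": "step_arm", "arguments": {"increments": [[0.005,0.001,0,0,0],[0.005,0.001,0,0,0]]}}

```text
time_s: 13.55
tcp_pos: [0.5435, 0.0682, 0.1416]
tcp_rot: [-57.2, 88.6, -33.1]
force: [1.8, 0.5, -5.2]
finger_gap: 0.0188
```

>>> {"name": "step_arm", "arguments": {"increments": [[0.005,0.001,0,0,0]]}}

```text
time_s: 13.65
tcp_pos: [0.5435, 0.0682, 0.1406]
tcp_rot: [-57.1, 88.6, -33.0]
force: [0.5, 0.9, -4.4]
finger_gap: 0.0187
```

>>> {"name": "step_arm", "arguments": {"increments": [[0.005,0.001,0,0,0]]}}

```text
time_s: 13.75
tcp_pos: [0.5436, 0.068, 0.14]
tcp_rot: [-57.7, 88.6, -33.6]
force: [0.2, 0.2, -0.8]
finger_gap: 0.0191
```

Run:
```python
from h import *
go([.5429,.0677,.1646],24.1)
tilt()
```

```text
tcp [0.5436 0.068  0.14  ] axes x [ 0.021 -0.014 -1.   ] y [-0.408  0.913 -0.021] z [0.913 0.408 0.013] head 24.09 J [ -1.5  14.9  99.   -0.8  64.9 -25.2] F [ 0.2  0.2 -0.8] M [-0.26 -0.1  -0.06] gap 0.0191 t 13.75
delta tool [-0.0246 -0.0006 -0.0005]
turn needed (rad, + = cw) -0.0002
head n 4697 a -0.024 0.027 h 0.1655 slope 0.0024 mean a 0.0032
beam n 859 a 0.04 0.107 h 0.1474 mean a 0.0793 incl -0.0004
```

Contact: the supporting force fell from -5 N to -0.8 N and the tilt is starting to rise. I'll press on gently.

>>> {"name": "step_arm", "arguments": {"increments": [[0.005,0.001,0,0,0]]}}

```text
time_s: 13.9
tcp_pos: [0.5438, 0.0679, 0.1397]
tcp_rot: [-58.6, 88.5, -34.5]
force: [-1.0, 1.2, 0.4]
finger_gap: 0.0188
```

>>> {"name": "step_arm", "arguments": {"increments": [[0.005,0.001,0,0,0]]}}

```text
time_s: 14.0
tcp_pos: [0.5441, 0.0676, 0.1394]
tcp_rot: [-59.2, 88.5, -35.0]
force: [-1.9, 0.6, 1.4]
finger_gap: 0.0187
```

Run:
```python
from h import *
go([.5429,.0677,.1646],24.1)
tilt()
```

```text
tcp [0.5441 0.0676 0.1394] axes x [ 0.022 -0.015 -1.   ] y [-0.409  0.912 -0.023] z [0.912 0.409 0.014] head 24.16 J [ -1.5  14.9  99.   -0.9  64.7 -25.3] F [-1.9  0.6  1.4] M [-0.54  0.02 -0.02] gap 0.0187 t 14.0
delta tool [-0.0252  0.     -0.0007]
turn needed (rad, + = cw) 0.0011
head n 4636 a -0.023 0.027 h 0.1645 slope 0.0045 mean a 0.0029
beam n 848 a 0.04 0.109 h 0.1469 mean a 0.0797 incl 0.0049
```

>>> {"name": "step_arm", "arguments": {"increments": [[0.005,0.0015,0,0,0]], "squeeze": 20}}

```text
time_s: 14.15
tcp_pos: [0.5447, 0.0674, 0.1389]
tcp_rot: [-58.8, 88.4, -34.6]
force: [-3.3, 1.0, 8.0]
finger_gap: 0.0187
```

>>> {"name": "step_arm", "arguments": {"increments": [[0.005,0.0015,0,0,0]]}}

```text
time_s: 14.25
tcp_pos: [0.5448, 0.0675, 0.1387]
tcp_rot: [-59.4, 88.4, -35.2]
force: [-5.1, 1.4, 9.9]
finger_gap: 0.0188
```

Run:
```python
from h import *
go([.5429,.0677,.1646],24.1)
tilt()
```

```text
tcp [0.5448 0.0675 0.1387] axes x [ 0.023 -0.016 -1.   ] y [-0.41   0.912 -0.024] z [0.912 0.41  0.014] head 24.21 J [ -1.5  15.   99.   -1.   64.6 -25.3] F [-5.1  1.4  9.9] M [-0.47  0.82  0.05] gap 0.0188 t 14.25
delta tool [-0.0259  0.0004 -0.0012]
turn needed (rad, + = cw) 0.0019
head n 4629 a -0.023 0.027 h 0.1636 slope 0.0092 mean a 0.003
beam n 848 a 0.04 0.109 h 0.1462 mean a 0.0785 incl 0.0085
```

>>> {"name": "step_arm", "arguments": {"increments": [[0.005,0.001,0.002,0,0]]}}

```text
time_s: 14.4
tcp_pos: [0.5445, 0.0684, 0.1388]
tcp_rot: [-61.8, 88.2, -37.5]
force: [-1.5, -2.7, 2.8]
finger_gap: 0.0189
```

>>> {"name": "step_arm", "arguments": {"increments": [[0.005,0.001,0.002,0,0]]}}

```text
time_s: 14.5
tcp_pos: [0.5444, 0.0688, 0.1388]
tcp_rot: [-64.6, 88.0, -40.3]
force: [-0.5, -7.3, 4.9]
finger_gap: 0.0188
```

Run:
```python
from h import *
go([.5429,.0677,.1646],24.1)
tilt()
```

```text
tcp [0.5444 0.0688 0.1388] axes x [ 0.026 -0.022 -0.999] y [-0.412  0.911 -0.031] z [0.911 0.412 0.015] head 24.34 J [ -1.2  14.9  99.1  -1.4  64.4 -24.9] F [-0.5 -7.3  4.9] M [-1.64  0.14  0.02] gap 0.0188 t 14.5
delta tool [-0.0258 -0.0012 -0.0014]
turn needed (rad, + = cw) 0.0042
head n 5603 a -0.028 0.027 h 0.1633 slope 0.0106 mean a -0.0024
beam n 742 a 0.038 0.097 h 0.1462 mean a 0.0723 incl 0.0123
```

>>> {"name": "step_arm", "arguments": {"increments": [[0.005,0.0015,0.0015,0,0]]}}

```text
time_s: 14.65
tcp_pos: [0.5445, 0.0687, 0.1385]
tcp_rot: [-66.9, 87.9, -42.5]
force: [-3.2, -4.6, 9.1]
finger_gap: 0.0192
```

>>> {"name": "step_arm", "arguments": {"increments": [[0.005,0.0015,0.0005,0,0]]}}

```text
time_s: 14.75
tcp_pos: [0.5445, 0.0686, 0.1382]
tcp_rot: [-67.7, 87.8, -43.4]
force: [-3.8, 0.2, 6.7]
finger_gap: 0.0187
```

Run:
```python
from h import *
go([.5429,.0677,.1646],24.1)
tilt()
```

```text
tcp [0.5445 0.0686 0.1382] axes x [ 0.028 -0.026 -0.999] y [-0.412  0.91  -0.036] z [0.911 0.413 0.015] head 24.38 J [ -1.1  15.   99.2  -1.7  64.2 -24.7] F [-3.8  0.2  6.7] M [-0.73  0.48  0.15] gap 0.0187 t 14.75
delta tool [-0.0265 -0.0011 -0.0015]
turn needed (rad, + = cw) 0.005
head n 5657 a -0.028 0.027 h 0.1623 slope 0.0157 mean a -0.0024
beam n 851 a 0.039 0.101 h 0.1456 mean a 0.0731 incl 0.0181
```

>>> {"name": "step_arm", "arguments": {"increments": [[0.005,0.0015,0.0015,0,0]]}}

```text
time_s: 14.9
tcp_pos: [0.5446, 0.0687, 0.138]
tcp_rot: [-69.6, 87.6, -45.2]
force: [-4.2, -6.0, 10.8]
finger_gap: 0.019
```

>>> {"name": "step_arm", "arguments": {"increments": [[0.005,0.0015,0.0005,0,0]]}}

```text
time_s: 15.0
tcp_pos: [0.5447, 0.0685, 0.1378]
tcp_rot: [-70.4, 87.5, -45.9]
force: [-3.9, -0.0, 8.1]
finger_gap: 0.0187
```

Run:
```python
from h import *
go([.5429,.0677,.1646],24.1)
tilt()
```

```text
tcp [0.5447 0.0685 0.1378] axes x [ 0.03  -0.031 -0.999] y [-0.413  0.91  -0.04 ] z [0.91  0.414 0.014] head 24.47 J [ -0.9  15.   99.2  -1.9  64.1 -24.6] F [-3.9 -0.   8.1] M [-0.77  0.53  0.09] gap 0.0187 t 15.0
delta tool [-0.0268 -0.0011 -0.0016]
turn needed (rad, + = cw) 0.0064
head n 5908 a -0.028 0.027 h 0.1616 slope 0.0193 mean a -0.0029
beam n 880 a 0.04 0.104 h 0.1454 mean a 0.0764 incl 0.0233
```

>>> {"name": "step_arm", "arguments": {"increments": [[0.005,0.0015,0.001,0,0]]}}

```text
time_s: 15.15
tcp_pos: [0.5447, 0.0685, 0.1376]
tcp_rot: [-71.6, 87.4, -47.1]
force: [-4.0, -4.2, 8.9]
finger_gap: 0.0193
```

>>> {"name": "step_arm", "arguments": {"increments": [[0.005,0.0015,0,0,0]]}}

```text
time_s: 15.25
tcp_pos: [0.5448, 0.0684, 0.1374]
tcp_rot: [-71.9, 87.4, -47.4]
force: [-3.8, 0.5, 8.3]
finger_gap: 0.0191
```

Run:
```python
from h import *
go([.5429,.0677,.1646],24.1)
tilt()
```

```text
tcp [0.5448 0.0684 0.1374] axes x [ 0.031 -0.033 -0.999] y [-0.414  0.909 -0.043] z [0.91  0.415 0.014] head 24.55 J [ -0.9  15.   99.3  -2.1  64.  -24.5] F [-3.8  0.5  8.3] M [-0.66  0.48  0.14] gap 0.0191 t 15.25
delta tool [-0.0272 -0.001  -0.0017]
turn needed (rad, + = cw) 0.0078
head n 5854 a -0.028 0.027 h 0.1607 slope 0.0246 mean a -0.003
beam n 934 a 0.036 0.107 h 0.1449 mean a 0.0766 incl 0.028
```

>>> {"name": "step_arm", "arguments": {"increments": [[0.005,0.0015,0,0,0]]}}

```text
time_s: 15.4
tcp_pos: [0.5448, 0.0684, 0.1371]
tcp_rot: [-72.3, 87.4, -47.8]
force: [-4.9, 0.5, 11.9]
finger_gap: 0.0187
```

Run:
```python
from h import *
go([.5429,.0677,.1646],24.1)
tilt()
```

```text
tcp [0.5448 0.0684 0.1371] axes x [ 0.031 -0.034 -0.999] y [-0.415  0.909 -0.044] z [0.909 0.416 0.014] head 24.59 J [ -0.8  15.   99.3  -2.1  63.9 -24.5] F [-4.9  0.5 11.9] M [-0.78  0.63  0.08] gap 0.0187 t 15.4
delta tool [-0.0275 -0.001  -0.0017]
turn needed (rad, + = cw) 0.0085
head n 5897 a -0.028 0.027 h 0.1604 slope 0.028 mean a -0.0028
beam n 947 a 0.036 0.108 h 0.1447 mean a 0.0766 incl 0.0285
```

>>> {"name": "step_arm", "arguments": {"increments": [[0.005,0.0015,0,0,0]]}}

```text
time_s: 15.55
tcp_pos: [0.5449, 0.0684, 0.1371]
tcp_rot: [-72.9, 87.4, -48.2]
force: [-6.1, 1.3, 10.7]
finger_gap: 0.0191
```

Run:
```python
from h import *
go([.5429,.0677,.1646],24.1)
tilt()
```

```text
tcp [0.5449 0.0684 0.1371] axes x [ 0.031 -0.034 -0.999] y [-0.416  0.908 -0.044] z [0.909 0.417 0.014] head 24.63 J [ -0.8  15.   99.3  -2.2  63.9 -24.5] F [-6.1  1.3 10.7] M [-0.86  0.7   0.  ] gap 0.0191 t 15.55
delta tool [-0.0275 -0.001  -0.0017]
turn needed (rad, + = cw) 0.0092
head n 5921 a -0.028 0.027 h 0.1604 slope 0.0258 mean a -0.0029
beam n 959 a 0.036 0.108 h 0.1447 mean a 0.0754 incl 0.0291
```

The jaw is bound, with the tilt steady at about +0.027 and a hand push of 11 N. I'll release it and check that it stays.

>>> {"name": "step_arm", "arguments": {"increments": [[0.03,0,0,0,0],[0.04,0,0,0,0],[0.05,0,0,0,0]]}}

```text
time_s: 15.9
tcp_pos: [0.5449, 0.0696, 0.1367]
tcp_rot: [-69.5, 87.5, -44.9]
force: [0.8, 0.4, -0.5]
finger_gap: 0.0498
```

Run:
```python
from h import *
go([.5429,.0677,.1646],24.1)
tilt(); beam(lo=.14,hi=.15,save='w6')
```

```text
tcp [0.5449 0.0696 0.1367] axes x [ 0.031 -0.031 -0.999] y [-0.415  0.909 -0.041] z [0.909 0.416 0.015] head 24.56 J [ -0.8  15.   99.3  -2.   63.9 -24.5] F [ 0.8  0.4 -0.5] M [0.02 0.04 0.03] gap 0.0498 t 15.9
delta tool [-0.0278 -0.0021 -0.0022]
turn needed (rad, + = cw) 0.008
head n 6383 a -0.028 0.027 h 0.1603 slope 0.0289 mean a -0.0046
beam n 833 a 0.037 0.106 h 0.1449 mean a 0.0723 incl 0.0327
wrist N 758 a 0.037 0.106 slope 0.0307 h@72 0.1449 res 0.00045
```

View pics/w6.png

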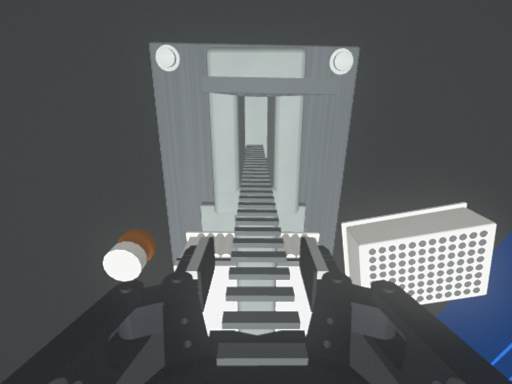

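It stays bound at +0.029 after release. In the picture the wrist camera is looking up close through the bar; the beam lies between the opened fingers at (255,330). Next I open fully and rise.

>>> {"name": "step_arm", "arguments": {"increments": [[0.085,0,0,0,0],[0.085,0,0,0,0],[0.085,-0.02,0,0,0],[0.085,-0.03,-0.002,0,0],[0.085,-0.05,-0.002,0,0],[0.085,-0.05,-0.002,0,0],[0.085,-0.05,0,0,0],[0.085,-0.02,0,0,0],[0.085,0,0,0,0]]}}

```text
time_s: 16.9
tcp_pos: [0.5389, 0.0709, 0.3602]
tcp_rot: [-78.5, 87.9, -54.0]
force: [-0.1, 0.7, 0.0]
finger_gap: 0.0852
```

Run:
```python
from h import *
go([.577,-.006,.33],-155)
tilt()
im=bot.read_camera("wrist"); cv2.imwrite("pics/w7.png",im["pixels"][:,:,::-1])
a,b,h,ok=pts(im)
n=np.array([-u[1],u[0]])
m=ok&(h>.215)&(abs(a-.15)<.035)&(abs(b)<.03); print(m.sum(),'ball a',a[m].min(),a[m].max(),'b',b[m].min(),b[m].max(),'h',h[m].max())
A=np.c_[2*a[m],2*b[m],2*h[m],np.ones(m.sum())]; y=a[m]**2+b[m]**2+h[m]**2
c=np.linalg.lstsq(A,y,rcond=None)[0]; print('sphere',c[:3],np.sqrt(c[3]+c[:3]@c[:3]),'world',BAR+c[0]*u+c[1]*n)
for cam in ["wrist","scene","side"]:
    if cam!="wrist": bot.read_camera(cam)
    print(cam,[(np.round(d["location"],4),round(d["conf"],2)) for d in bot.mark_of(cam,"handle_ball")[:2]])
```

```text
tcp [0.5389 0.0709 0.3602] axes x [ 0.022 -0.03  -0.999] y [-0.414  0.909 -0.036] z [0.91  0.415 0.007] head 24.51 J [ -0.7   3.8  84.9  -1.7  90.  -25.2] F [-0.1  0.7  0. ] M [-0.01 -0.01  0.08] gap 0.0852 t 16.9
delta tool [ 0.0333 -0.0847  0.0026]
turn needed (rad, + = cw) -0.0086
head n 464 a -0.027 0.027 h 0.1602 slope 0.0311 mean a -0.0096
beam n 700 a 0.034 0.13 h 0.1451 mean a 0.0795 incl 0.0328
800 ball a 0.13072219301296686 0.16109927277207872 b -0.01660702622975949 0.016620819743669014 h 0.24834670589055424
sphere [0.14791917 0.00024073 0.23070423] 0.01660136252603924 world [ 0.57507145 -0.00110409]
wrist [(array([ 5.763e-01, -5.000e-04,  2.271e-01]), 0.91)]
scene [(array([ 0.5787, -0.0057,  0.2282]), 0.51)]
side [(array([5.767e-01, 5.000e-04, 2.296e-01]), 0.67), (array([0.5144, 0.1312, 0.2554]), 0.38)]
```

View pics/w7.png

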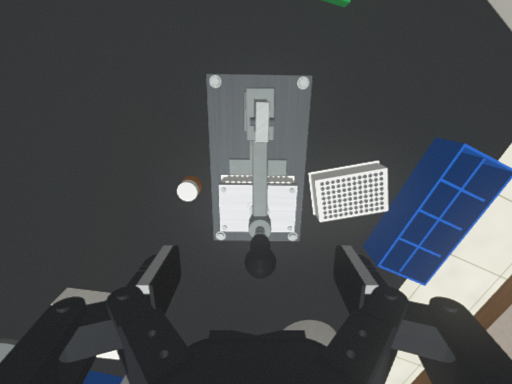

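>>> {"name": "step_arm", "arguments": {"increments": [[0.085,0,-0.028,0,0],[0.085,0,-0.028,0,0],[0.085,0,-0.02,0,0],[0.085,0,0,0,-0.14],[0.085,0,0,0,-0.14],[0.085,0,0,0,-0.14],[0.085,0,0,0,-0.14],[0.085,0,0,0,-0.14],[0.085,0,0,0,-0.14],[0.085,0,0,0,-0.14],[0.085,0,0,0,-0.14]]}}

```text
time_s: 18.35
tcp_pos: [0.5634, -0.0009, 0.3361]
tcp_rot: [135.3, 88.0, -133.4]
force: [-1.1, -0.1, 0.1]
finger_gap: 0.0846
```

Run:
```python
from h import *
go([.5751,-.0011,.234])
```

```text
tcp [ 0.5634 -0.0009  0.3361] axes x [-0.024 -0.025 -0.999] y [-0.999 -0.022  0.024] z [-0.023  0.999 -0.025] head 91.29 J [ -8.    8.4  82.7  -1.6  90.1 -99.3] F [-1.1 -0.1  0.1] M [-0.05  0.01  0.02] gap 0.0846 t 18.35
delta tool [ 0.1018 -0.0141  0.0021]
```

>>> {"name": "step_arm", "arguments": {"increments": [[0.085,0,0,0,-0.14],[0.085,0,0,0,-0.14],[0.085,0,0,0,-0.14],[0.085,0,0,0,-0.14],[0.085,0,0,0,-0.14],[0.085,0,0,0,-0.14],[0.085,0,0,0,0]]}}

```text
time_s: 19.05
tcp_pos: [0.5595, -0.0006, 0.324]
tcp_rot: [65.0, 87.1, -153.5]
force: [0.5, -0.6, -0.4]
finger_gap: 0.0851
```

Run:
```python
from h import *
go([.5751,-.0011,.234])
```

```text
tcp [ 0.5595 -0.0006  0.324 ] axes x [-0.045 -0.022 -0.999] y [-0.622 -0.782  0.045] z [-0.782  0.623  0.021] head 141.44 J [  -8.1    9.    83.4   -1.6   90.  -149.5] F [ 0.5 -0.6 -0.4] M [ 0.01  0.02 -0.02] gap 0.0851 t 19.05
delta tool [ 0.0892 -0.0134 -0.0144]
```

Turning rows let the tool sag and tilt a little, so I'll correct sideways first and then go down fast, which tilts it back.

>>> {"name": "step_arm", "arguments": {"increments": [[0.085,0,-0.006,-0.006,0],[0.085,0,-0.006,-0.006,0],[0.085,0.03,0,0,0],[0.085,0.02,0,0,0]]}}

```text
time_s: 19.45
tcp_pos: [0.5784, 0.0002, 0.2736]
tcp_rot: [69.5, 87.4, -149.5]
force: [-0.5, 0.1, -0.1]
finger_gap: 0.0847
```

Run:
```python
from h import *
go([.5751,-.0011,.234])
```

```text
tcp [5.784e-01 2.000e-04 2.736e-01] axes x [-0.039 -0.023 -0.999] y [-0.629 -0.776  0.042] z [-0.777  0.63   0.016] head 140.95 J [  -7.7   12.8   84.8   -1.6   84.5 -148.5] F [-0.5  0.1 -0.1] M [ 0.04 -0.01  0.01] gap 0.0847 t 19.45
delta tool [0.0397 0.0014 0.0011]
```

>>> {"name": "step_arm", "arguments": {"increments": [[0.085,0,0,0,0.07],[0.085,0,0,0,0.07],[0.085,0,0,0,0.07]]}}

```text
time_s: 19.75
tcp_pos: [0.5782, 0.0006, 0.2677]
tcp_rot: [76.1, 87.0, -155.7]
force: [0.2, 0.6, 0.2]
finger_gap: 0.0845
```

Run:
```python
from h import *
go([.5751,-.0011,.234])
```

```text
tcp [0.5782 0.0006 0.2677] axes x [-0.047 -0.021 -0.999] y [-0.785 -0.618  0.05 ] z [-0.618  0.786  0.013] head 128.19 J [  -7.7   13.3   84.9   -1.6   84.4 -135.7] F [0.2 0.6 0.2] M [ 0.02 -0.02  0.04] gap 0.0845 t 19.75
delta tool [0.0338 0.0018 0.0001]
```

>>> {"name": "step_arm", "arguments": {"increments": [[0.085,0,0,0,-0.1],[0.085,0,0,0,-0.1],[0.085,0,0,0,-0.08]]}}

```text
time_s: 20.05
tcp_pos: [0.5801, 0.0009, 0.266]
tcp_rot: [58.8, 87.0, -156.8]
force: [-0.6, -0.4, 0.6]
finger_gap: 0.085
```

Run:
```python
from h import *
go([.5751,-.0011,.234])
```

```text
tcp [0.5801 0.0009 0.266 ] axes x [-0.049 -0.021 -0.999] y [-0.58  -0.813  0.045] z [-0.813  0.582  0.028] head 144.43 J [  -7.7   13.7   84.6   -1.6   84.3 -151.9] F [-0.6 -0.4  0.6] M [ 0.02 -0.03 -0.03] gap 0.085 t 20.05
delta tool [0.0323 0.003  0.002 ]
```

>>> {"name": "step_arm", "arguments": {"increments": [[0.085,0.018,0.0025,0.0015,0],[0.085,0.01,0,0,0],[0.085,0,0,0,0]]}}

```text
time_s: 20.35
tcp_pos: [0.5783, -0.0007, 0.2371]
tcp_rot: [59.5, 87.0, -156.2]
force: [-0.6, 0.5, 0.5]
finger_gap: 0.085
```

Run:
```python
from h import *
go([.5751,-.0011,.234])
im=bot.read_camera("wrist"); cv2.imwrite("pics/w8.png",im["pixels"][:,:,::-1])
```

```text
tcp [ 0.5783 -0.0007  0.2371] axes x [-0.047 -0.021 -0.999] y [-0.582 -0.812  0.045] z [-0.812  0.584  0.026] head 144.28 J [  -7.8   14.7   86.9   -1.6   81.  -151.9] F [-0.6  0.5  0.5] M [0.01 0.   0.01] gap 0.085 t 20.35
delta tool [0.0032 0.002  0.0023]
```

View pics/w8.png

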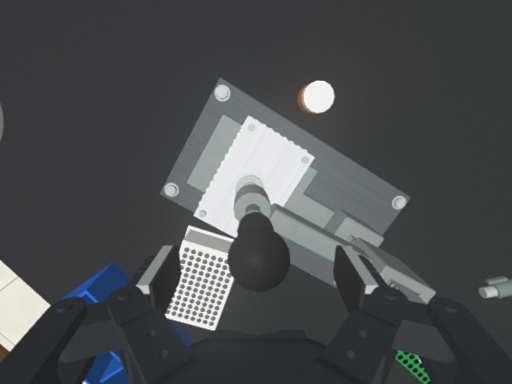

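The ball at (259,262) lies midway between the pads at about columns 172 and 340. Closing on it.

>>> {"name": "step_arm", "arguments": {"increments": [[0.05,0.002,0.002,0.002,0],[0.045,0.001,0,0,0],[0.042,0,0,0,0]], "squeeze": 40}}

```text
time_s: 20.7
tcp_pos: [0.5767, -0.0013, 0.2359]
tcp_rot: [61.3, 87.2, -154.4]
force: [-0.2, -0.1, -0.4]
finger_gap: 0.0437
```

Run:
```python
from h import *
go([.5751,-.0011,.234])
im=bot.read_camera("wrist"); cv2.imwrite("pics/w9.png",im["pixels"][:,:,::-1])
a,b,h,ok=pts(im)
n=np.array([-u[1],u[0]])
m=ok&(h>.20)&(np.hypot(a-.148,b)<.02)&(h<.255); print(m.sum(),h[m].max())
A=np.c_[2*a[m],2*b[m],2*h[m],np.ones(m.sum())]; y=a[m]**2+b[m]**2+h[m]**2
c=np.linalg.lstsq(A,y,rcond=None)[0]; print('sphere',c[:3],np.sqrt(c[3]+c[:3]@c[:3]),'world',BAR+c[0]*u+c[1]*n)
```

```text
tcp [ 0.5767 -0.0013  0.2359] axes x [-0.044 -0.021 -0.999] y [-0.583 -0.811  0.043] z [-0.811  0.584  0.024] head 144.24 J [  -7.9   14.4   87.3   -1.6   80.6 -151.9] F [-0.2 -0.1 -0.4] M [-0.06  0.   -0.02] gap 0.0437 t 20.7
delta tool [0.0019 0.0006 0.0014]
3466 0.2485091921547025
sphere [0.14729463 0.0027958  0.22421959] 0.022109431316555076 world [5.77148170e-01 5.10125664e-04]
```

View pics/w9.png

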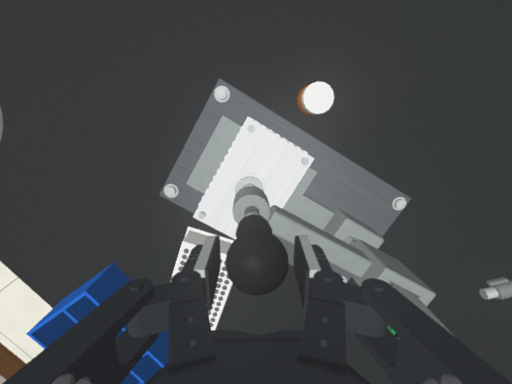

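>>> {"name": "step_arm", "arguments": {"increments": [[0.036,0.0015,0.0005,0,0],[0.025,0,0,0,0],[0.02,0,0,0,0]], "squeeze": 40}}

```text
time_s: 21.05
tcp_pos: [0.5764, -0.0017, 0.2353]
tcp_rot: [61.8, 87.2, -154.0]
force: [0.2, 0.5, -0.8]
finger_gap: 0.0316
```

Run:
```python
from h import *
go([.5751,-.0011,.234])
```

```text
tcp [ 0.5764 -0.0017  0.2353] axes x [-0.043 -0.021 -0.999] y [-0.583 -0.811  0.043] z [-0.811  0.584  0.023] head 144.23 J [  -8.    14.4   87.4   -1.6   80.5 -151.9] F [ 0.2  0.5 -0.8] M [-0.04  0.04 -0.03] gap 0.0316 t 21.05
delta tool [0.0013 0.0003 0.0014]
```

>>> {"name": "step_arm", "arguments": {"increments": [[0.02,0,0,0,0.1],[0.02,0,0,0,0.1]]}}

```text
time_s: 21.25
tcp_pos: [0.5758, -0.0019, 0.2353]
tcp_rot: [72.9, 87.1, -154.7]
force: [-0.1, -0.8, 0.1]
finger_gap: 0.0319
```

Run:
```python
from h import *
go([.5751,-.0011,.234])
tilt()
```

```text
tcp [ 0.5758 -0.0019  0.2353] axes x [-0.045 -0.021 -0.999] y [-0.737 -0.674  0.048] z [-0.674  0.738  0.015] head 132.4 J [  -8.    14.4   87.4   -1.6   80.6 -140.1] F [-0.1 -0.8  0.1] M [0.2  0.3  0.03] gap 0.0319 t 21.25
delta tool [ 0.0013 -0.      0.001 ]
head n 307 a -0.015 0.019 h 0.1978 slope -0.0048 mean a 0.0086
```

>>> {"name": "step_arm", "arguments": {"increments": [[0.02,0,0,0,0.12],[0.02,0,0,0,0.12],[0.02,0,0,0,0.12],[0.02,0,0,0,0.12],[0.02,0,0,0,0.12]]}}

```text
time_s: 21.8
tcp_pos: [0.5744, -0.0019, 0.2352]
tcp_rot: [103.6, 87.0, -159.4]
force: [-0.7, -3.2, 1.3]
finger_gap: 0.0317
```

Run:
```python
from h import *
go([.5751,-.0011,.234])
im=bot.read_camera("wrist"); cv2.imwrite("pics/w10.png",im["pixels"][:,:,::-1])
```

```text
tcp [ 0.5744 -0.0019  0.2352] axes x [-0.049 -0.019 -0.999] y [-0.991 -0.121  0.051] z [-0.122  0.992 -0.012] head 97.02 J [  -8.1   14.4   87.5   -1.5   80.8 -104.8] F [-0.7 -3.2  1.3] M [0.74 0.28 0.07] gap 0.0317 t 21.8
delta tool [ 0.0012 -0.0009  0.0008]
```

View pics/w10.png

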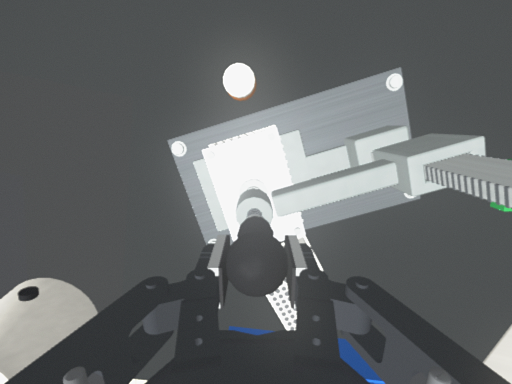

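The fingers hold the ball at (257,262), 0.82 rad turned so far, and the side forces are small. I'll keep turning.

>>> {"name": "step_arm", "arguments": {"increments": [[0.02,0,0,0,0.13],[0.02,0,0,0,0.13],[0.02,0,0,0,0.13],[0.02,0,0,0,0.13],[0.02,0,0,0,0.13],[0.02,0,0,0,0.13],[0.02,0,0,0,0.13]]}}

```text
time_s: 22.55
tcp_pos: [0.5743, -0.0023, 0.2339]
tcp_rot: [153.7, 87.1, -162.2]
force: [-2.2, -0.7, 1.0]
finger_gap: 0.0319
```

Run:
```python
from h import *
go([.5751,-.0011,.234])
```

```text
tcp [ 0.5743 -0.0023  0.2339] axes x [-0.048 -0.016 -0.999] y [-0.694  0.719  0.022] z [ 0.718  0.695 -0.046] head 44.05 J [ -8.2  14.4  87.6  -1.3  80.6 -52. ] F [-2.2 -0.7  1. ] M [ 0.43 -0.36  0.13] gap 0.0319 t 22.55
delta tool [-0.0002  0.0003  0.0014]
```

>>> {"name": "step_arm", "arguments": {"increments": [[0.02,0,0,0,0.13],[0.02,0,0,0,0.13],[0.02,0,0,0,0.13],[0.02,0,0,0,0.13],[0.02,0,0,0,0.13],[0.02,0,0,0,0.13],[0.02,0,0,0,0.13]]}}

```text
time_s: 23.25
tcp_pos: [0.5744, -0.0024, 0.233]
tcp_rot: [-152.0, 87.3, -160.8]
force: [-3.3, -0.1, -1.3]
finger_gap: 0.032
```

Run:
```python
from h import *
go([.5751,-.0011,.234])
im=bot.read_camera("wrist"); cv2.imwrite("pics/w11.png",im["pixels"][:,:,::-1])
```

```text
tcp [ 0.5744 -0.0024  0.233 ] axes x [-0.045 -0.016 -0.999] y [ 0.151  0.988 -0.022] z [ 0.987 -0.152 -0.042] head -8.74 J [-8.2 14.3 87.8 -1.3 80.3  0.7] F [-3.3 -0.1 -1.3] M [-0.07 -0.49  0.17] gap 0.032 t 23.25
delta tool [-0.0011  0.0014  0.0005]
```

View pics/w11.png

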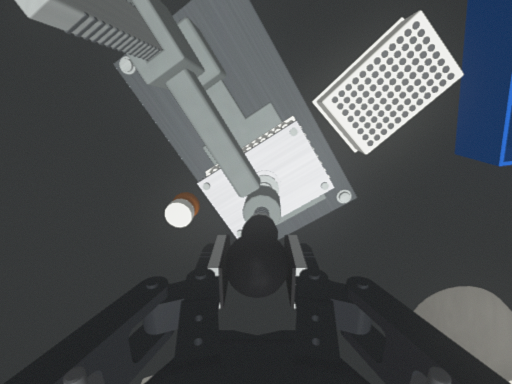

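About 2.67 rad turned so far, and the ball is still centred at (260,262). The grip torque has risen to about 0.17 N m, so the screw is loading up.

>>> {"name": "step_arm", "arguments": {"increments": [[0.02,0,0,0,0.13],[0.02,0,0,0,0.13],[0.02,0,0,0,0.13],[0.02,0,0,0,0.13],[0.02,0,0,0,0.13],[0.02,0,0,0,0.13]]}}

```text
time_s: 23.9
tcp_pos: [0.574, -0.0022, 0.2327]
tcp_rot: [-102.4, 87.3, -155.7]
force: [-0.8, 1.7, -0.5]
finger_gap: 0.0319
```

Run:
```python
from h import *
go([.5751,-.0011,.234])
```

```text
tcp [ 0.574  -0.0022  0.2327] axes x [-0.044 -0.02  -0.999] y [ 0.801  0.597 -0.047] z [ 0.597 -0.802 -0.01 ] head -53.32 J [-8.1 14.2 87.9 -1.5 80.1 45.5] F [-0.8  1.7 -0.5] M [-0.33 -0.25  0.1 ] gap 0.0319 t 23.9
delta tool [-0.0014  0.0015 -0.0002]
```

>>> {"name": "step_arm", "arguments": {"increments": [[0.02,0,0,0,0.13],[0.02,0,0,0,0.13],[0.02,0,0,0,0.13],[0.02,0,0,0,0.13],[0.02,0,0,0,0.13],[0.02,0,0,0,0.13]]}}

```text
time_s: 24.5
tcp_pos: [0.5737, -0.0014, 0.2325]
tcp_rot: [-55.9, 87.2, -153.6]
force: [-0.6, 0.1, -0.7]
finger_gap: 0.0321
```

Run:
```python
from h import *
go([.5751,-.0011,.234])
```

```text
tcp [ 0.5737 -0.0014  0.2325] axes x [-0.043 -0.022 -0.999] y [ 0.99  -0.136 -0.04 ] z [-0.135 -0.99   0.027] head -97.75 J [-8.  14.2 88.  -1.6 80.1 90.1] F [-0.6  0.1 -0.7] M [ 0.2  -0.03  0.14] gap 0.0321 t 24.5
delta tool [-0.0016  0.0013 -0.0005]
```

>>> {"name": "step_arm", "arguments": {"increments": [[0.02,0,0,0,0.13],[0.02,0,0,0,0.13],[0.02,0,0,0,0.13],[0.02,0,0,0,0.13],[0.02,0,0,0,0.13],[0.02,0,0,0,0]]}}

```text
time_s: 25.1
tcp_pos: [0.5738, -0.001, 0.2322]
tcp_rot: [-19.2, 87.3, -153.9]
force: [-0.7, -0.3, 0.6]
finger_gap: 0.0319
```

Run:
```python
from h import *
go([.5751,-.0011,.234])
```

```text
tcp [ 0.5738 -0.001   0.2322] axes x [-0.042 -0.021 -0.999] y [ 0.711 -0.703 -0.015] z [-0.702 -0.71   0.045] head -134.67 J [ -8.   14.2  88.   -1.5  80.  127. ] F [-0.7 -0.3  0.6] M [ 0.2  -0.22  0.04] gap 0.0319 t 25.1
delta tool [-0.0018  0.0009 -0.0007]
```

>>> {"name": "step_arm", "arguments": {"increments": [[0.036,0,0,0,0],[0.045,0,0,0,0],[0.06,0,0,0,0],[0.085,0,0,0,0],[0.085,0,0,0,0]]}}

```text
time_s: 25.6
tcp_pos: [0.5744, -0.0012, 0.2325]
tcp_rot: [-18.6, 87.3, -152.5]
force: [1.3, 0.7, -1.3]
finger_gap: 0.0845
```

Run:
```python
from h import *
go([.5751,-.0011,.234])
```

```text
tcp [ 0.5744 -0.0012  0.2325] axes x [-0.041 -0.021 -0.999] y [ 0.72  -0.694 -0.015] z [-0.693 -0.72   0.044] head -133.88 J [ -7.9  14.2  88.   -1.6  80.  126.3] F [ 1.3  0.7 -1.3] M [ 0.05 -0.    0.01] gap 0.0845 t 25.6
delta tool [-0.0015  0.0005 -0.0005]
```

>>> {"name": "step_arm", "arguments": {"increments": [[0.085,-0.01,0,0,0],[0.085,-0.03,0,0,0],[0.085,-0.04,0,0,0],[0.085,-0.04,0,0,0],[0.085,-0.02,0,0,0],[0.085,0,0,0,0]]}}

```text
time_s: 26.2
tcp_pos: [0.5797, 0.0021, 0.3795]
tcp_rot: [-19.8, 87.3, -153.5]
force: [-0.6, -0.2, -0.3]
finger_gap: 0.0849
```

Run:
```python
from h import *
go([.5438,.068,.37],24)
im=bot.read_camera("wrist"); cv2.imwrite("pics/w12.png",im["pixels"][:,:,::-1])
tilt(im)
```

```text
tcp [0.5797 0.0021 0.3795] axes x [-0.043 -0.021 -0.999] y [ 0.722 -0.692 -0.016] z [-0.691 -0.722  0.045] head -133.75 J [ -7.6  10.2  75.6  -1.5  96.5 126.1] F [-0.6 -0.2 -0.3] M [ 0.06 -0.01 -0.01] gap 0.0849 t 26.2
delta tool [ 0.0096 -0.0714 -0.0232]
turn needed (rad, + = cw) 0.3884
head n 40 a -0.013 0.018 h 0.1801 slope 0.0282 mean a 0.0122
```

View pics/w12.png

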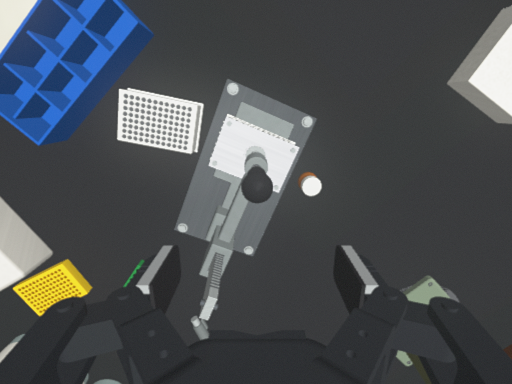

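Run:
```python
from h import *
def cov(im):
    a,b,h,ok=pts(im)
    m=ok&(abs(a-.15)<.038)&(abs(b)<.058)&(h>.068)&(h<.086)
    c=np.linalg.lstsq(np.c_[a[m]-.15,b[m],np.ones(m.sum())],h[m],rcond=None)[0]
    g=ok&(h>.004)&(h<.02)&(a>-.05)&(a<.24)&(abs(b)<.082)
    c2=np.linalg.lstsq(np.c_[a[g]-.15,b[g],np.ones(g.sum())],h[g],rcond=None)[0]
    f=ok&(abs(h)<.01)&((abs(b)>.095)&(abs(b)<.2)|(a>.255)&(a<.35))
    print('cover',m.sum(),c.round(4),'median',np.median(h[m]).round(5),'base',g.sum(),np.median(h[g]).round(5),c2.round(4),'bench',np.median(h[f]).round(5))
    m=ok&(abs(b)<.006)&(a>.034)&(a<.125)&(h>.135)&(h<.18); print('beam',m.sum(),np.polyfit(a[m],h[m],1).round(4) if m.sum()>20 else '')
    m=ok&(h>.21)&(np.hypot(a-.148,b)<.03)
    A=np.c_[2*a[m],2*b[m],2*h[m],np.ones(m.sum())]; y=a[m]**2+b[m]**2+h[m]**2
    c=np.linalg.lstsq(A,y,rcond=None)[0]; print('sphere',c[:3].round(4),np.sqrt(c[3]+c[:3]@c[:3]).round(4))
cov(dict(np.load('w2.npz')))
im=bot.read_camera("wrist"); cov(im); cov(bot.read_camera("side"));cov(bot.read_camera("scene"))
```

```text
cover 2276 [-0.0011  0.0001  0.0775] median 0.07742 base 7306 0.01244 [ 0.0006 -0.0005  0.0126] bench 0.00041
beam 721 [-0.0319  0.176 ]
sphere [ 0.1585 -0.0014  0.2437] 0.0258
cover 2738 [ 0.0021 -0.0004  0.0757] median 0.07543 base 5983 0.0124 [ 0.0008 -0.0005  0.0126] bench 0.00038
beam 398 [0.0496 0.1425]
sphere [0.2261 0.0274 0.3373] 0.1261
cover 398 [ 0.002  -0.0067  0.0752] median 0.0748 base 1848 0.01176 [-0.0005  0.0019  0.0119] bench -0.00051
beam 87 [0.0457 0.1425]
sphere [0.5963 0.3075 0.4817] 0.5792
cover 470 [ 0.0083 -0.0148  0.075 ] median 0.07425 base 1764 0.01115 [ 0.0041 -0.0082  0.0121] bench -0.00142
beam 100 [0.0514 0.1406]
sphere [ 0.2105 -0.0181  0.4697] 0.2405
```

The cover has sunk about 1.8 to 2.0 mm relative to the base, which at 20 N/mm is roughly 36 to 40 N and well inside the window. The jaw is tilted up about 0.05 rad and the gripper is clear, so I'm handing in.

Run:
```python
from station import bot
s=bot.read_state(); print(s['time_s'],s['force'].round(1),s['finger_gap'])
print(bot.finish_job())
```

```text
26.4 [ 0.5 -1.   0.3] 0.0847240062274908
the job is handed in; nothing more can be done
None
```

The cover is clamped down and the job was handed in at 26.4 s; no verdict was reported.

- **Freeing and sliding the jaw:** I pinched the beam, lifted it and nudged it toward the bar until it was level. It then slid down freely onto the cover.
- **Binding it:** I pressed by hand with a wrist force of up to about 12 N, until the free end tilted up to about +0.028 rad. The tilt stayed there after I let go. I estimate 7 to 15 N at the pad, but could not measure it.
- **Tightening:** I turned the ball about 4.9 rad clockwise in one grip, judged by the gripper's own turn, then released it and backed away. This is more than the suggested two thirds of a turn (4.2 rad), chosen to stay clear of the 20 N minimum.

**Last checks:**
- **Clamping force:** depth images show the cover 1.8 to 2.0 mm lower than at the start, which is about 36 to 40 N against the 20 to 60 N window.
- **Tilt:** the free end is up by about 0.05 rad.
- **Contact:** the gripper is open and clear of the clamp, and the force reading is about zero.
- **Disagreements:** side and scene depth of the cover was noisier (2 to 3 mm lower, but the bench itself also read lower in those views). The wrist view's head-only tilt estimate gave 0.028 rad from just a few points. The last sphere fits on the ball failed and were ignored.
- **Bystanders:** I did not measure them again. Those in view looked untouched.

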